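Get the panela out of the child-locked tin

TASK

We need the panela for the agua de panela: slide the red child-lock tab on the green tin fully aside, press the blue button so the sprung lid flips open, then lift the brown panela block out and set it down gently on the dark chopping board. Leave the tin unlocked with its lid up, and do not disturb the other things on the counter.

Things in the scene. Friction and masses are not known exactly. Their poses are not given: they have to be found in the camera images.
- tin: Green rectangular tin canister, 200 mm (its x) by 170 mm (its y), fixed. Origin: centre of its underside; front = its -x side. Its rim and its cream front deck (the frontmost 52 mm, 174 mm wide) are 96 mm high. On the deck: red lock tab (left, +y) and blue button (right, -y). The cream lid flap covers the rest of the top
- tin_store (a point): Middle of the inner floor of the tin's store, 4 mm above the counter, axes as the tin's. Behind the deck the store is open upward once the lid is up: 144 mm along x by 158 mm along y, walls up to the 96 mm rim
- tab_grip (a point): Middle of the upright thumb ridge of the red lock tab: 30 mm along the tin's x, 12 mm thick along its y, from 104 to 120 mm above the counter (this point 112 mm). It stands on a flat red plate (top 104 mm up) whose tongue reaches towards -y under the button's cap and blocks it. 36 mm free between cap and ridge when locked
- lock_tab (a joint): Travel of the lock tab towards the tin's +y (m): about 0 to 0.003 at the start (locked), 0.022 at its stop (fully aside). It rubs with about 1.5 N and stays where it is left; the button is free only once the tab has gone more than 10 mm
- button_top (a point): Centre of the top face of the blue press button (cap 34 mm along the tin's x, 40 mm along its y), 111 mm above the counter when up
- open_button (a joint): Press of the button downward (m): 0 up, 0.006 fully down. Springs back; needs 1.6 N to start and 4 N fully down. A steel catch joined to it lets go of the lid at about 3 mm. With the lock on it moves only about 1 mm
- tin_lid (a joint): Angle of the lid flap (rad): 0 shut, 2.0 fully open. Hinge along y on the tin's rear (+x) rim, 98 mm behind the origin, 96 mm high; flap 144 mm long, 164 mm wide, 6 mm thick. Once the catch lets go it springs up and back by itself in about 1 s, then stays leaning back 25 degrees past upright, top edge 227 mm above the counter
- panela_center (a point): Centre of the brown panela block, 95 mm (its x) by 45 mm (its y) by 80 mm high, about 0.48 kg (can vary), loose. It stands on edge on the floor of the tin, its top 84 mm above the counter, its length about along the tin's x, hidden until the lid is open; at least 28 mm free beside each 95 mm face
- board_top (a point): Middle of the top face of the dark wooden chopping board, 240 mm (its x) by 180 mm (its y) by 18 mm thick, fixed; the top is 18 mm above the counter
- shaker_center (a point): Glass shaker with steel cap, 64 mm across, 125 mm high, loose bystander; point 60 mm up its axis
- brush_center (a point): Orange silicone brush lying flat, 210 mm long (its x), 40 mm wide, 18 mm high, loose bystander; point at its middle
- spatula_center (a point): Stainless steel flat spatula lying flat, 280 mm long (its x), 80 mm wide, loose bystander; point near its middle
- mug_center (a point): White mug, 82 mm across, 92 mm high, loose bystander; point half-way up its axis
- bowl_center (a point): Terracotta bowl, 124 mm across, 52 mm high, loose bystander; point half-way up its axis

How it is judged:
By the outcome, as a careful person would: the job done as asked, in the order asked, and still so for the second after the job is handed in, with the robot touching nothing.
It also fails if it takes over 66 s, if anything falls off the work surface, if the arm or the gripper's body presses on something with over 40 N, if the wrist force passes 120 N, or if a joint passes its speed limit or range.

ROBOT

A 6-joint arm with a two-finger parallel gripper is mounted at the origin on the work surface. World frame = base frame: x ahead of the robot, y to its left, z up, the work surface at z = 0. Lengths are in mm, angles in rad, forces in N, time in s.
With the tool pointing down it reaches from about 225 to 725 mm from the base axis. Payload 3.1 kg.
Tool frame: the origin (TCP) lies between the finger pads; the fingertips stand 25 mm ahead of it and the grasp point (between the pads) lies 6 mm ahead of it; z points along the fingers, y is the direction in which the jaws open and shut (so a half turn about z gives the same grasp; the last joint's range is limited). The gripper opens to 85 mm and grips with 20 to 120 N. Pads are 22 mm wide; open, the fingers measure 114 mm over their backs; the gripper's body (76 mm by 85 mm) begins 54 mm behind the grasp point. The pads swing forward as they close: fully open they stand 13 mm farther back than shut.
Start: joints at [-0.128, 0.048, 0.099, 1.622, 0, 1.443], TCP at [524.993, -0.012, 219.612] pointing down, gripper open.
Joint ranges: [-2.91, 2.91], [-0.99, 1.94], [-1.21, 1.42], [-2.12, 2.29], [-1.49, 1.47], [-3.14, 3.14]. Speed limits (rad/s): [2.79, 2.79, 3.14, 3.14, 3.14, 3.14].

INTERFACE

Orientations are given as a rotation vector (axis times angle).
In Python, from rig import env gives the robot as it stands.
- The arm moves only by the tool servo_tool, never from a script. Its argument "motion" is a list of rows, each an object with "offset": the shift along the tool's x, y, z in m, a list of three; "twist": the turn about the tool's z in rad. In form: [{"offset": [dx, dy, dz], "twist": twist}, ...]. A call has 1 to 12 rows; each row is the pose to reach, as a shift and turn from the pose commanded when the call began, along the tool's axes at that moment; what a row does not reach only later rows make up. A row lasts 1/12 s, in which the tool goes at most 41.7 mm and 7.16 degrees, less where a joint would pass 70% of its speed; a pose out of reach is approached as far as the arm can. A call with a gripper value outside its range is refused whole. "grip" is the opening, from 0 (shut) to 1 (fully open), set as the call begins (left out, the last holds). The fingers move at their own pace and stop on an object; the grip force is fixed at half the most. Time passes only in rows, so rows that repeat a pose let the fingers close. It gives the time, the measured TCP pose, the force and the opening at its end, in the units of the state.
- env.read_state(): the state, without advancing time (a new reading comes with each control period).
- env.camera(name): name is "scene" or "side" or "wrist"; returns the picture (400x640x3 uint8, red, green, blue); there is no depth.
- env.camera_params(name): a dict with "camera_matrix" (3x3 intrinsics, pixels), "R" (3x3) and "t" (3): a world point X has camera coordinates R X + t; the wrist camera has in their place "T_tool_cam" (4x4, takes a point from camera to tool coordinates, whose origin is the TCP and whose axes are the flange's). Camera axes: x right, y down, z forward; pixel columns grow to the right and rows downward; lengths in mm; the calibration is good to about 2 mm. The wrist camera is an equidistant fisheye: a pixel r from the principal point sees the ray r / f radians off the axis. A picture is of the moment at which its call begins: read the wrist's pose just before it. camera_params takes no time and is no camera call.
- env.sign_off(): hands the job in, once; it reports no verdict.
Trained networks look in the newest picture that a camera, given by its name, has taken for a name from the list of things; names that differ only in an ending like _2 or _b are one class to them, and where a whole thing is asked for, a point or a joint stands for the part that bears it (a point fixed in the world has none). Each returns a list of dicts, best first, with "score" (0 to 1); they miss things now and then, are a little off and sometimes report something else, mostly with a low value. They report only what shows in the picture. A call takes as long as a camera call.
- env.trace(target, camera): "pixels" (400x640 bool, what is visible of it) and "pixel" ([column, row] in pixels, amid what is visible of it).
The state is a dict: "time": time; "joint_positions": joint angles; "dq": joint speeds; "tau": joint torques, N m; "tcp_pos": TCP position; "ee_rot": TCP orientation; "force": force on the tool from outside, world axes, zero at the start; "moment": the same for the moment, N m; "gripper_width": finger opening in mm.
Only numpy, scipy, OpenCV 4.12 (cv2) and the standard library are available. Lean on these libraries where they do the work, as an engineer would, in place of code of your own. Each camera call takes 0.05 s, during which the arm holds its last target.

## Working session

There is one attempt and no reset: what is moved stays moved. The work goes in short steps, Python scripts to look and compute and a tool call to move; the robot and the scene stay as the last step left them, time stands still between calls to the robot, and variables do not carry over. Pictures are saved under pics/ and viewed, and the job is handed in when it is done.

Besides the shell and the picture viewer there is one more tool, called after "Emit:" by a JSON object that holds its "api" and its "payload". servo_tool: Moves the arm, as the interface text tells. Its arguments: {"type":"object","properties":{"motion":{"type":"array","items":{"type":"object","properties":{"offset":{"type":"array","items":{"type":"number"}},"twist":{"type":"number"}}}},"grip":{"type":"number"}},"required":["motion"]}

```bash
ls; mkdir -p pics; python3 - <<'E'
from rig import env
import cv2,numpy as np
s=env.read_state();print(s)
for n in("scene","side","wrist"):
    p=env.camera_params(n);print(n,{k:np.round(v,4).tolist() if not isinstance(v,str) else v for k,v in p.items()})
    cv2.imwrite(f"pics/{n}0.png",env.camera(n)[:,:,::-1])
E
```

```text
pics
{'time': 0.0, 'joint_positions': array([-1.27848914e-01,  4.87458102e-02,  9.75703064e-02,  1.62201654e+00,
       -2.17829689e-05,  1.44299371e+00]), 'dq': array([ 0.00069565,  0.00108353,  0.00055647, -0.0014212 ,  0.00085185,
        0.00068303]), 'tau': array([ 2.96208136e-04, -3.38780022e+01,  3.20016932e+01,  2.03766406e-02,
       -2.11149008e-04,  6.20949692e-06]), 'tcp_pos': array([5.24344201e+02, 3.88314234e-02, 2.18405986e+02]), 'ee_rot': array([-2.22016085, -2.22005812,  0.00232574]), 'force': array([ 0.0931283 ,  0.74689756, -0.46613866]), 'moment': array([ 0.00892552, -0.01606789, -0.01154071]), 'gripper_width': 85.36081012370589}
scene {'camera_matrix': [[409.6651, 0.0, 318.2806], [0.0, 409.6651, 196.3839], [0.0, 0.0, 1.0]], 'R': [[0.2824, 0.9593, -0.0061], [0.7766, -0.2324, -0.5855], [-0.5631, 0.1606, -0.8106]], 't': [-190.953, -353.0868, 1588.3652]}
side {'camera_matrix': [[516.1857, 0.0, 330.9978], [0.0, 516.1857, 201.8902], [0.0, 0.0, 1.0]], 'R': [[-0.6809, -0.732, 0.0213], [-0.3786, 0.3271, -0.8658], [0.6269, -0.5976, -0.4999]], 't': [402.1343, 282.5513, 1292.458]}
wrist {'camera_matrix': [[309.7069, 0.0, 323.9125], [0.0, 309.7069, 200.815], [0.0, 0.0, 1.0]], 'T_tool_cam': [[0.0004, -0.9485, -0.3169, 82.5096], [1.0, 0.0004, -0.0002, -0.3676], [0.0003, -0.3169, 0.9485, -155.1836], [0.0, 0.0, 0.0, 1.0]]}
```

View pics/scene0.png

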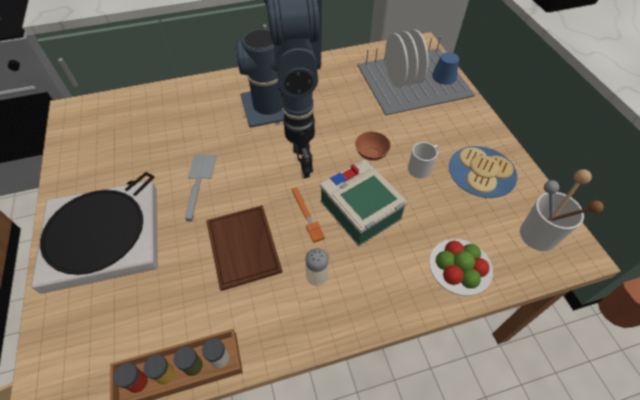

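View pics/side0.png

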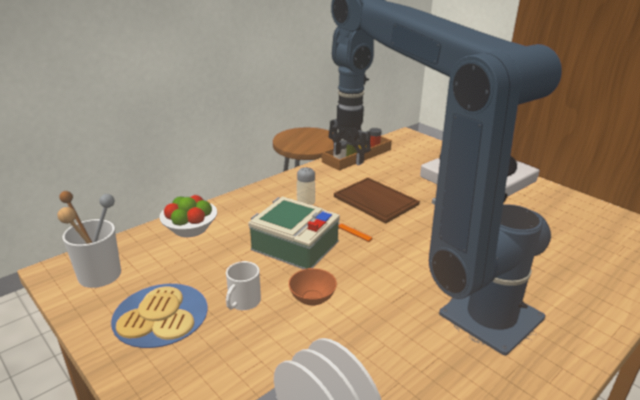

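View pics/wrist0.png

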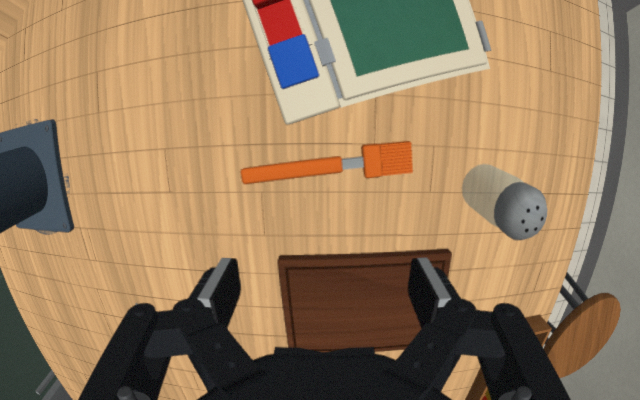

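The pictures show the tin ahead-left of the robot, its deck facing the robot, with the red tab and blue button near wrist (280,20) and (293,60). The brush and board lie below it, around wrist (325,165) and (365,300). Next I'll trace the items.

```bash
cat > h.py <<'E'
from rig import env
import cv2,numpy as np
from scipy.spatial.transform import Rotation as Ro
from scipy.optimize import least_squares
def tool():
    s=env.read_state();T=np.eye(4);T[:3,:3]=Ro.from_rotvec(s['ee_rot']).as_matrix();T[:3,3]=s['tcp_pos'];return T
def proj(n,X,T=None):
    p=env.camera_params(n);K=np.array(p['camera_matrix']);X=np.atleast_2d(X)
    if n=='wrist':
        M=np.linalg.inv(T@np.array(p['T_tool_cam']));c=X@M[:3,:3].T+M[:3,3]
        r=np.hypot(c[:,0],c[:,1]);th=np.arctan2(r,c[:,2]);u=c[:,:2]/np.maximum(r,1e-9)[:,None]*th[:,None]*K[0,0]
        return u+K[:2,2]
    c=X@np.array(p['R']).T+np.array(p['t']);return c[:,:2]/c[:,2:]*K[0,0]+K[:2,2]
def ray(n,px,T=None):
    p=env.camera_params(n);K=np.array(p['camera_matrix']);d=(np.array(px,float)-K[:2,2])/K[0,0]
    if n=='wrist':
        th=np.linalg.norm(d);v=np.r_[np.sin(th)*d/max(th,1e-9),np.cos(th)];M=T@np.array(p['T_tool_cam'])
        return M[:3,3],M[:3,:3]@v
    R=np.array(p['R']);return -R.T@np.array(p['t']),R.T@np.r_[d,1]
def onz(n,px,z,T=None):
    o,v=ray(n,px,T);return o+v*(z-o[2])/v[2]
E
python3 - <<'E'
from h import *
T=tool()
for t,z in [("tab_grip",112),("button_top",111),("brush_center",9),("shaker_center",60),("bowl_center",26),("mug_center",46),("spatula_center",5),("board_top",18),("tin_lid",98)]:
    for n in("scene","side","wrist"):
        if t=="board_top" : continue
        r=env.trace(t,n)
        if r:
            px=r[0]['pixel'];m=r[0]['pixels'];ys,xs=np.nonzero(m)
            q=cv2.minAreaRect(np.c_[xs,ys].astype(np.float32))
            print(t,n,round(r[0]['score'],2),np.round(px,1),m.sum(),'bb',xs.min(),xs.max(),ys.min(),ys.max(),'world',np.round(onz(n,px,z,T)[:2]))
        else: print(t,n,'none')
# board by colour in wrist / corners
for px in [(279,256),(449,250)]: print('board',onz('wrist',px,18,T))
for px in [(288,123),(341,105),(488,69)]: print('tincorner',onz('wrist',px,96,T))
for px in [(208,222),(265,207),(281,270),(223,287)]: print('board scene',onz('scene',px,18))
E
```

```text
tab_grip scene 0.61 [350.7 173.2] 174 bb 343 359 164 179 world [495. 157.]
tab_grip side 0.73 [315.5 224.2] 176 bb 307 325 219 231 world [474. 170.]
tab_grip wrist 0.79 [276.3  22.4] 1487 bb 252 301 0 44 world [484. 152.]
button_top scene 0.62 [336.6 180.5] 117 bb 331 344 173 184 world [509. 107.]
button_top side 0.46 [325.1 217.6] 105 bb 316 330 211 220 world [483. 126.]
button_top wrist 0.94 [290.8  63.4] 1880 bb 267 318 34 88 world [496. 115.]
brush_center scene 0.66 [308.1 222.7] 533 bb 293 324 188 241 world [566.  -0.]
brush_center side 0.51 [354.9 233.2] 235 bb 338 371 223 241 world [477.   6.]
brush_center wrist 0.9 [347.5 164.6] 3519 bb 241 412 141 183 world [552.   7.]
shaker_center scene 0.88 [318.4 267.7] 765 bb 306 329 249 285 world [745. -19.]
shaker_center side 0.79 [303.5 186.4] 628 bb 296 314 168 203 world [738.  -9.]
shaker_center wrist 0.89 [508.5 200.7] 4335 bb 462 546 163 240 world [748. -22.]
bowl_center scene 0.94 [370.  144.4] 821 bb 355 390 131 160 world [328. 291.]
bowl_center side 0.75 [313.2 285.8] 1425 bb 288 335 267 304 world [357. 281.]
bowl_center wrist
[... 260 characters left out ...]
09.]
spatula_center side none
spatula_center wrist none
tin_lid scene 0.89 [369.  198.1] 2226 bb 333 404 171 226 world [589. 182.]
tin_lid side 0.67 [284.7 215.4] 1488 bb 251 320 197 233 world [584. 192.]
tin_lid wrist none
board [ 464.74895059 -112.74041045   18.        ]
board [ 695.08085806 -107.13743808   18.        ]
tincorner [491.725974    63.06980005  96.        ]
tincorner [538.93151727  79.04701147  96.        ]
tincorner [681.4907198  123.45559576  96.        ]
board scene [ 481.10366958 -294.78132512   18.        ]
board scene [ 476.56946388 -115.58932694   18.        ]
board scene [ 701.48249947 -117.36450507   18.        ]
board scene [ 705.721201   -282.78182598   18.        ]
```

```bash
python3 - <<'E'
import cv2
for n,(a,b,c,d) in {"scene":(180,130,420,300),"side":(230,150,430,310)}.items():
    i=cv2.imread(f"pics/{n}0.png")[b:d,a:c]
    cv2.imwrite(f"pics/{n}0z.png",cv2.resize(i,None,fx=3.3,fy=3.3,interpolation=cv2.INTER_CUBIC))
E
```

```text
(no output)
```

View pics/scene0z.png

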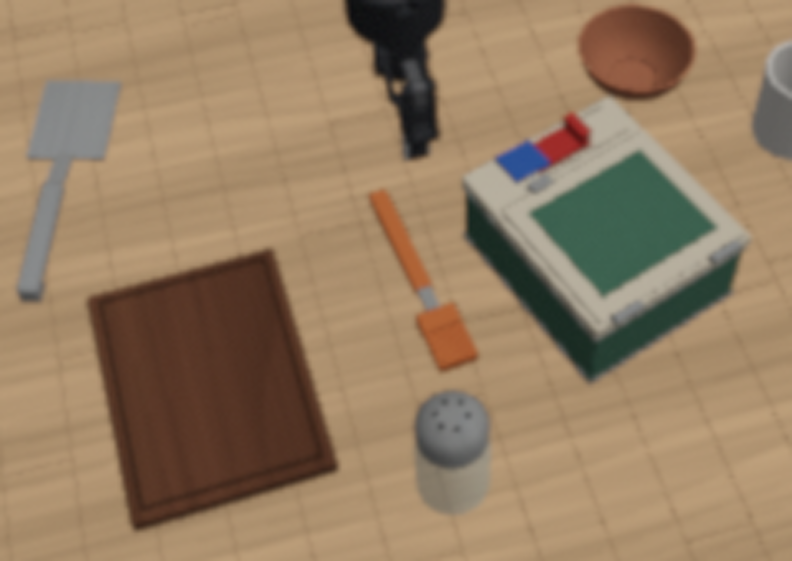

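View pics/side0z.png

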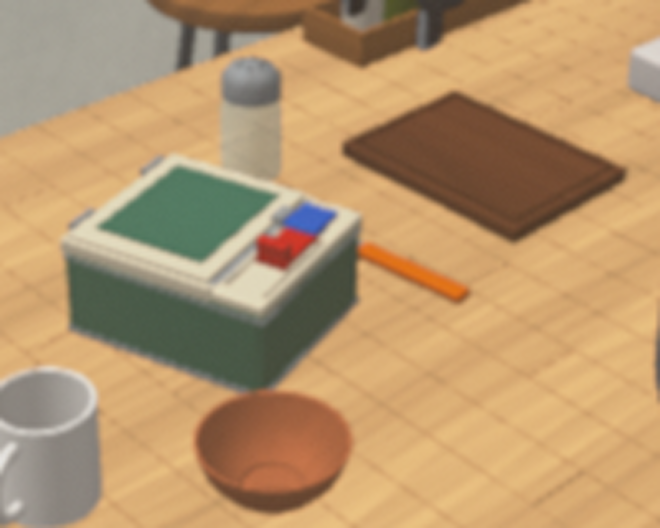

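Emit:
{"api": "servo_tool", "payload": {"motion": [{"offset": [0.03,-0.01,-0.015],"twist": -0.12},{"offset": [0.06,-0.02,-0.03],"twist": -0.24},{"offset": [0.09,-0.025,-0.03],"twist": -0.36},{"offset": [0.12,-0.03,-0.03],"twist": -0.48},{"offset": [0.153,-0.035,-0.03],"twist": -0.6},{"offset": [0.153,-0.035,-0.03],"twist": -0.72},{"offset": [0.153,-0.035,-0.03],"twist": -0.84},{"offset": [0.153,-0.035,-0.03],"twist": -0.96},{"offset": [0.153,-0.035,-0.03],"twist": -1.08},{"offset": [0.153,-0.035,-0.03],"twist": -1.2},{"offset": [0.153,-0.035,-0.03],"twist": -1.32},{"offset": [0.153,-0.035,-0.03],"twist": -1.44}], "grip": 0.45}}

```text
time: 2.35
tcp_pos: [490.0, 153.1, 249.6]
ee_rot: [-0.196, -3.135, -0.0]
force: [-0.6, 0.2, 0.4]
gripper_width: 38.3
```

Emit:
{"api": "servo_tool", "payload": {"motion": [{"offset": [0,0,0],"twist": -0.12},{"offset": [0,0,0],"twist": -0.24},{"offset": [0,0,0],"twist": -0.36},{"offset": [0,0,0],"twist": -0.44},{"offset": [0,0,0],"twist": -0.44},{"offset": [0,0,0],"twist": -0.44}]}}

```text
time: 2.85
tcp_pos: [490.0, 153.0, 249.6]
ee_rot: [0.481, -3.105, 0.0]
force: [0.2, -0.2, 0.4]
gripper_width: 38.4
```

```bash
python3 - <<'E'
from h import *
T=tool();s=env.read_state();print(s['time'],s['joint_positions'],s['tcp_pos'],T[:3,:3].round(3),s['force'],s['gripper_width'])
cv2.imwrite("pics/w1.png",env.camera('wrist')[:,:,::-1]);np.save('T1.npy',T)
for t,z in [("tab_grip",112),("button_top",111),("tin_lid",98)]:
    r=env.trace(t,'wrist')
    if r:
        m=r[0]['pixels'];ys,xs=np.nonzero(m)
        print(t,r[0]['score'],r[0]['pixel'],xs.min(),xs.max(),ys.min(),ys.max(),onz('wrist',r[0]['pixel'],z,T))
E
```

```text
2.85 [ 1.71960670e-01  2.73444592e-02  1.37912644e-01  1.68137845e+00
 -8.72413411e-07 -1.35146547e-01] [489.98582077 152.99992983 249.61868837] [[-0.953 -0.302 -0.   ]
 [-0.302  0.953 -0.   ]
 [ 0.     0.    -1.   ]] [ 0.19039297 -0.22180364  0.41405544] 38.38891399273569
tab_grip 0.74 [331.5, 181.2] 306 356 162 199 [483.55907862 159.93230619 112.        ]
button_top 0.92 [284.1, 182.8] 265 306 164 198 [499.41266896 115.94038502 111.        ]
tin_lid 0.95 [322.0, 244.3] 247 399 206 315 [558.33997255 173.67963085  98.        ]
```

View pics/w1.png

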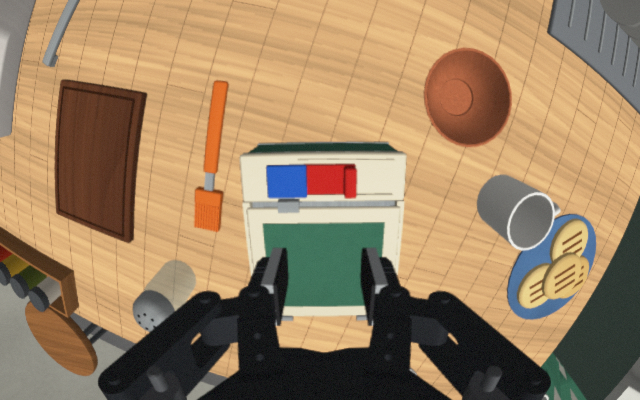

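Tool and tin look nearly parallel. The button is at (286,181), the ridge at (350,181), and the deck's front corners at (242,153) and (406,153). I'll zoom in to refine the tin pose.

```bash
python3 - <<'E'
import cv2
i=cv2.imread("pics/w1.png")[140:240,230:420]
cv2.imwrite("pics/w1z.png",cv2.resize(i,None,fx=4,fy=4,interpolation=cv2.INTER_CUBIC))
E
```

```text
(no output)
```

View pics/w1z.png

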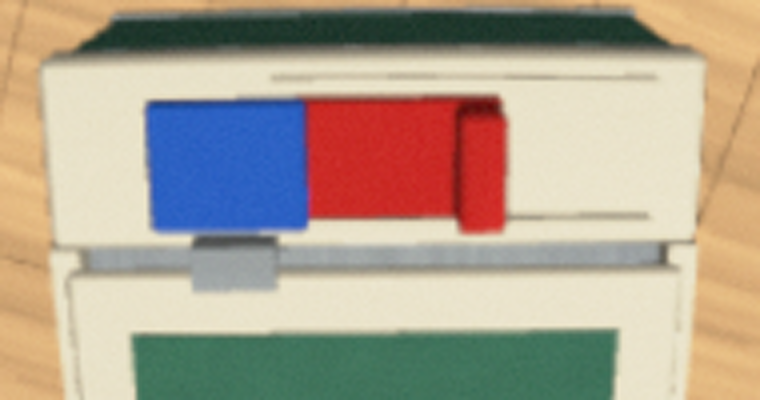

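```bash
python3 - <<'E'
from h import *
T=np.load('T1.npy')
w=lambda p,z:onz('wrist',p,z,T)[:2]
D=[w(p,96) for p in[(240,155.5),(406.3,154.5),(403.3,200.5),(244.3,201.3)]]
B=[w(p,111) for p in[(266.8,165.5),(306.5,165),(306.8,197.5),(268.3,198)]]
G=[w(p,120) for p in[(345.8,168.3),(356.3,168.3),(356.3,197.5),(345.3,198)]]
for n,X in zip('DBG',(D,B,G)):
    X=np.array(X);print(n,X.mean(0).round(1),'sides',[round(float(np.linalg.norm(X[i]-X[i-3])),1) for i in range(4)])
D=np.array(D)
loc=np.array([[-100,-87],[-100,87],[-48,87],[-48,-87]])
def f(p):
    c,s=np.cos(p[2]),np.sin(p[2]);return ((loc@np.array([[c,s],[-s,c]])+p[:2])-D).ravel()
r=least_squares(f,[560,176,.31]);print(r.x,r.fun.round(1))
x,y,a=r.x;c,s=np.cos(a),np.sin(a);Ri=np.array([[c,s],[-s,c]])
Tt=T[:3,:3];print('tool yaw of x',np.arctan2(Tt[1,0],Tt[0,0]))
for n,X in(('B',B),('G',G)):
    m=np.mean(X,0);print(n,'tin',Ri@(m-[x,y]),'tool rel',Tt.T@np.r_[m-T[:2,3],0])
# board, from both
E
```

```text
D [486.6 152.6] sides [171.7, 50.0, 170.9, 49.9]
B [497.5 118.3] sides [39.0, 33.1, 39.0, 33.4]
G [477.8 177.4] sides [9.9, 29.0, 10.7, 29.4]
[5.56973027e+02 1.75406418e+02 3.13774915e-01] [-0.6 -1.2 -1.4  0.9  0.5  1.6  1.6 -1.3]
tool yaw of x -2.8344854371454278
B tin [-74.19437673 -35.93850878] tool rel [ 3.32655284e+00 -3.53246756e+01  1.05373677e-05]
G tin [-74.66031779  26.34005552] tool rel [4.20773518e+00 2.69493976e+01 8.58951448e-05]
```

Emit:
{"api": "servo_tool", "payload": {"motion": [{"offset": [0.004,0.015,0.02]},{"offset": [0.004,0.027,0.04]},{"offset": [0.004,0.027,0.06]},{"offset": [0.004,0.027,0.08]},{"offset": [0.004,0.027,0.095]},{"offset": [0.004,0.027,0.105]},{"offset": [0.004,0.027,0.112]},{"offset": [0.004,0.027,0.117]},{"offset": [0.004,0.027,0.117]},{"offset": [0.004,0.027,0.117]}]}}

```text
$.motion[0]: bad value
```

```bash
python3 - <<'E'
from h import *
cv2.imwrite("pics/w2.png",env.camera('wrist')[:,:,::-1])
E
```

```text
(no output)
```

View pics/w2.png

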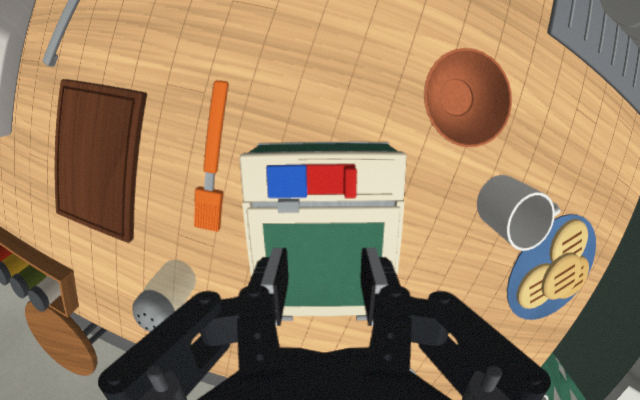

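The call was refused because every row needs a twist. Nothing moved and the view is unchanged.

Emit:
{"api": "servo_tool", "payload": {"motion": [{"offset": [0.004,0.015,0.02],"twist": -0.006},{"offset": [0.004,0.027,0.04],"twist": -0.006},{"offset": [0.004,0.027,0.06],"twist": -0.006},{"offset": [0.004,0.027,0.08],"twist": -0.006},{"offset": [0.004,0.027,0.095],"twist": -0.006},{"offset": [0.004,0.027,0.105],"twist": -0.006},{"offset": [0.004,0.027,0.112],"twist": -0.006},{"offset": [0.004,0.027,0.117],"twist": -0.006},{"offset": [0.004,0.027,0.117],"twist": -0.006},{"offset": [0.004,0.027,0.117],"twist": -0.006}]}}

```text
time: 3.93
tcp_pos: [478.4, 177.5, 133.2]
ee_rot: [-0.493, 3.102, 0.0]
force: [-0.2, -0.1, 0.5]
gripper_width: 38.3
```

```bash
python3 - <<'E'
from h import *
cv2.imwrite("pics/w3.png",env.camera('wrist')[:,:,::-1])
E
```

```text
(no output)
```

View pics/w3.png

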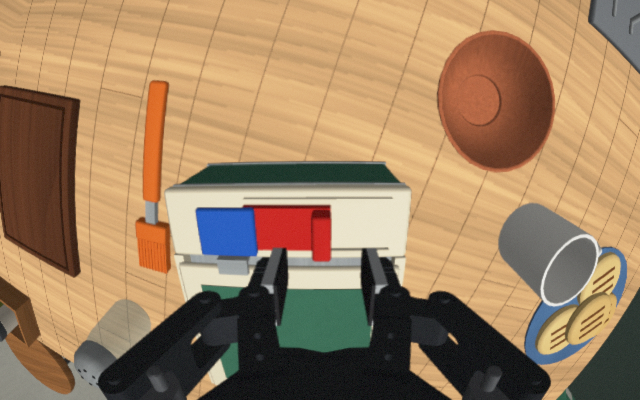

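```bash
python3 - <<'E'
from h import *
T=tool()
for x in(-11,0,11):
  for z in (6,20,25):
    P=(T@np.array([x,-19,z,1]))[:3];print(x,z,P.round(),proj('wrist',P[None],T).round(0))
for zz in(112,120):print(proj('wrist',np.array([[477.8,177.4,zz]]),T))
E
```

```text
-11 6 [495. 163. 128.] [[290. 262.]]
-11 20 [495. 163. 114.] [[292. 251.]]
-11 25 [495. 163. 109.] [[293. 248.]]
0 6 [485. 160. 128.] [[289. 246.]]
0 20 [485. 160. 114.] [[292. 236.]]
0 25 [485. 160. 109.] [[292. 232.]]
11 6 [474. 156. 128.] [[289. 229.]]
11 20 [474. 156. 114.] [[291. 219.]]
11 25 [474. 156. 109.] [[292. 216.]]
[[322.2139345  233.46188487]]
[[322.14100223 238.97019506]]
```

```bash
python3 - <<'E'
from h import *
i=cv2.imread("pics/w3.png")[190:340,160:420]
cv2.imwrite("pics/w3z.png",cv2.resize(i,None,fx=3,fy=3,interpolation=cv2.INTER_CUBIC))
for n,(a,b,c,d) in {"scene":(250,90,430,260),"side":(230,120,430,290)}.items():
    i=env.camera(n)[b:d,a:c,::-1]
    cv2.imwrite(f"pics/{n}3z.png",cv2.resize(i,None,fx=3.3,fy=3.3,interpolation=cv2.INTER_CUBIC))
E
```

```text
(no output)
```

View pics/w3z.png

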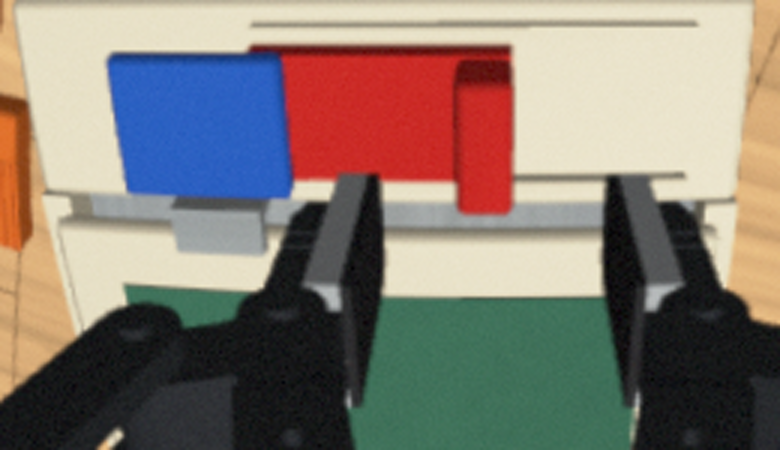

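View pics/scene3z.png

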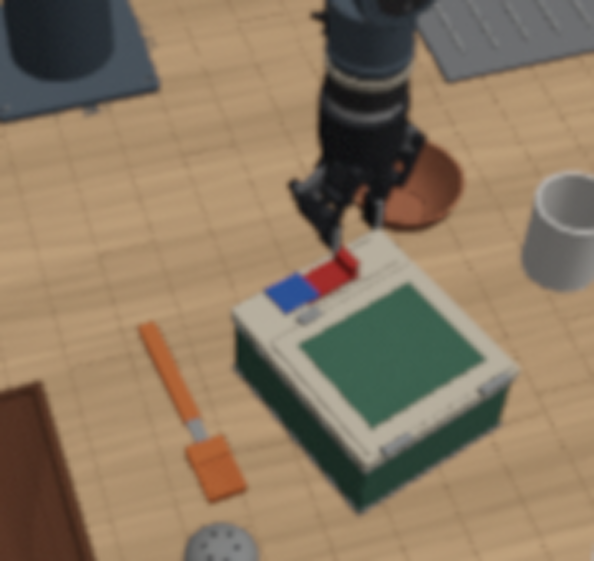

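View pics/side3z.png

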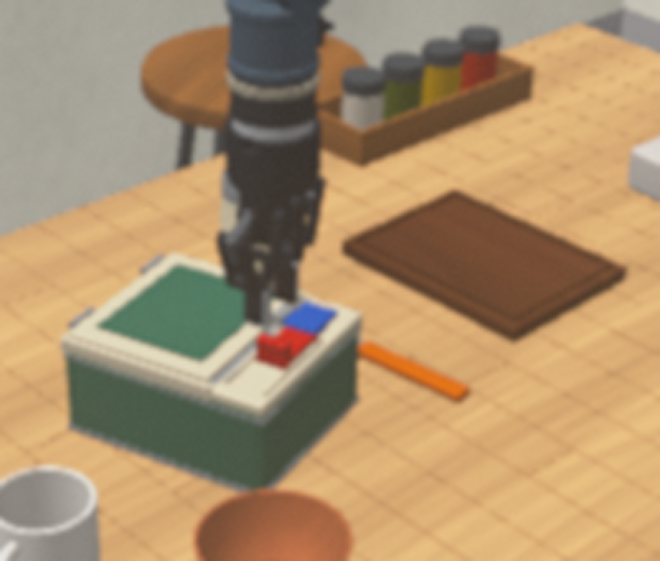

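```bash
python3 - <<'E'
from h import *
I=np.eye(4)
for y,px in[(-19.2,(286.5,249)),(19.2,(364,249)),(-42.7,(238,260)),(42.7,(411,260))]:
    o,v=ray('wrist',px,I);print(o+v*(y-o[1])/v[1])
E
```

```text
[  3.85339879 -19.2         -5.56118703]
[ 17.40773173  19.2        -31.72166063]
[  4.58930312 -42.7        -20.41359024]
[  9.75108397  42.7        -29.4414603 ]
```

```bash
python3 - <<'E'
from h import *
T=tool()
for n,(a,b) in {"scene":(250,90),"side":(230,120)}.items():
  for y in(-20,20):
    for z in(-20,0,15,25):
      P=(T@np.array([0,y,z,1]))[:3];print(n,y,z,((proj(n,P[None])[0]-[a,b])*3.3).round())
  for P in ([477.8,177.4,120],[497.5,118.3,111]): print(n,((proj(n,np.array([P]))[0]-[a,b])*3.3).round())
E
```

```text
scene -20 -20 [333. 236.]
scene -20 0 [332. 251.]
scene -20 15 [331. 261.]
scene -20 25 [331. 268.]
scene 20 -20 [368. 217.]
scene 20 0 [367. 232.]
scene 20 15 [366. 242.]
scene 20 25 [365. 249.]
scene [348. 250.]
scene [293. 286.]
side -20 -20 [284. 291.]
side -20 0 [284. 312.]
side -20 15 [284. 327.]
side -20 25 [284. 337.]
side 20 -20 [260. 313.]
side 20 0 [260. 333.]
side 20 15 [260. 349.]
side 20 25 [260. 359.]
side [273. 337.]
side [309. 313.]
```

```bash
python3 - <<'E'
from h import *
T3=tool();T1=np.load('T1.npy')
for T,P in((T1,[(240,155.5),(406.3,154.5),(403.3,200.5),(244.3,201.3)]),(T3,[(167,189),(410,187.5),(406,256),(175,254.5)])):
  for z in(96,86):
    X=np.array([onz('wrist',p,z,T)[:2] for p in P]);print(z,X.mean(0).round(1),[round(float(np.linalg.norm(X[i]-X[i-3])),1) for i in range(4)])
i=cv2.imread("pics/w3.png")[180:270,160:420]
cv2.imwrite("pics/w3y.png",cv2.resize(i,None,fx=3,fy=3,interpolation=cv2.INTER_CUBIC))
E
```

```text
96 [486.6 152.6] [171.7, 50.0, 170.9, 49.9]
86 [489.  153.3] [177.3, 51.6, 176.4, 51.5]
96 [486.8 152.7] [168.6, 51.6, 174.1, 52.5]
86 [491.3 152.7] [177.4, 54.2, 183.2, 55.3]
```

View pics/w3y.png

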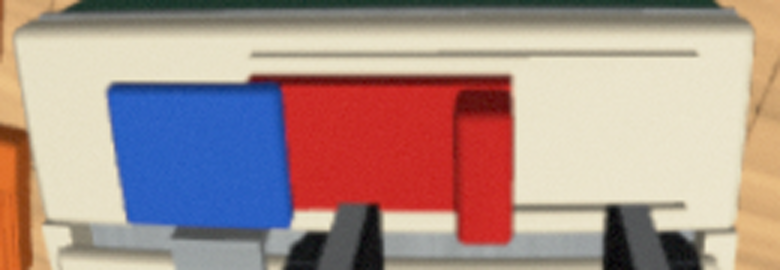

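The wrist image puts the fingertips (tip edge about (286,249)) much higher than the stated 25 mm ahead of the TCP. I'll descend in small guarded steps and check the force.

Emit:
{"api": "servo_tool", "payload": {"motion": [{"offset": [0,0,0.002],"twist": 0},{"offset": [0,0,0.004],"twist": 0},{"offset": [0,0,0.004],"twist": 0}]}}

```text
time: 4.33
tcp_pos: [477.9, 177.4, 128.4]
ee_rot: [0.493, -3.102, 0.0]
force: [-0.4, 0.5, -0.3]
gripper_width: 38.4
```

```bash
python3 - <<'E'
from h import *
i=env.camera('wrist')[180:340,160:420,::-1]
cv2.imwrite("pics/w4z.png",cv2.resize(i,None,fx=3,fy=3,interpolation=cv2.INTER_CUBIC))
i=env.camera('side')[170:260,250:370,::-1]
cv2.imwrite("pics/s4z.png",cv2.resize(i,None,fx=6,fy=6,interpolation=cv2.INTER_CUBIC))
print(env.read_state()['force'],env.read_state()['tcp_pos'])
E
```

```text
[ 0.27389333 -0.41399523  0.40286539] [477.84077445 177.4647584  128.46715487]
```

View pics/w4z.png

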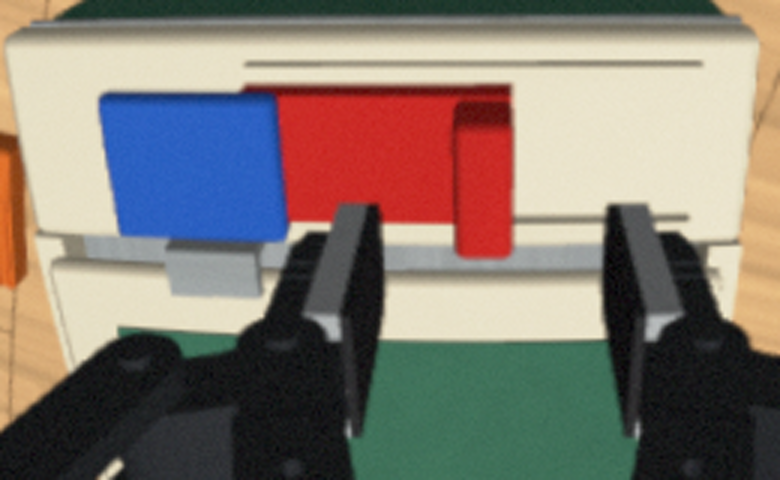

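View pics/s4z.png

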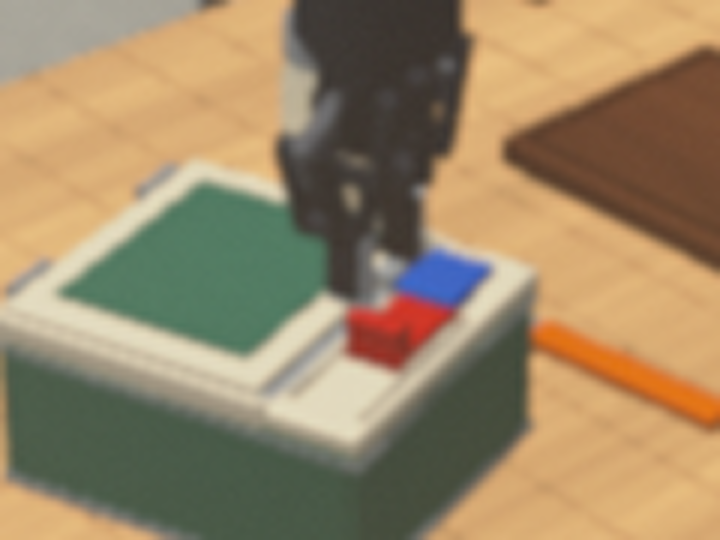

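```bash
python3 - <<'E'
from h import *
T=tool().copy();T[2,3]=133.2
def tri(rs):
    A=sum(np.eye(3)-np.outer(v,v)/(v@v) for o,v in rs);b=sum((np.eye(3)-np.outer(v,v)/(v@v))@o for o,v in rs);return np.linalg.solve(A,b)
rs=[ray('scene',(363.6,159.7)),ray('side',(309.4,217.6))]
for c in (rs,rs+[ray('wrist',(370,249),T)]):
    X=tri(c);print(X,(np.linalg.inv(T)@np.r_[X,1]))
T=tool()
# project candidate pad boxes on a side view for check
i=env.camera('side').copy();j=env.camera('scene').copy();w=env.camera('wrist').copy()
for (x0,zt,col) in((0,20,(255,0,255)),(-4,-8,(255,255,0))):
  for sgn in(-1,1):
    P=np.array([(T@np.array([x0+a,sgn*(19.2+b),zt,1]))[:3] for a,b in((-11,0),(11,0),(11,12),(-11,12))])
    for im,n in((i,'side'),(j,'scene'),(w,'wrist')):
      q=proj(n,P,T).astype(int);cv2.polylines(im,[q.reshape(-1,1,2)],True,col,1)
cv2.imwrite("pics/o1.png",cv2.resize(i[170:260,250:370,::-1],None,fx=6,fy=6,interpolation=cv2.INTER_NEAREST))
cv2.imwrite("pics/o2.png",cv2.resize(j[130:220,310:430,::-1],None,fx=6,fy=6,interpolation=cv2.INTER_NEAREST))
cv2.imwrite("pics/o3.png",cv2.resize(w[180:340,160:420,::-1],None,fx=3,fy=3,interpolation=cv2.INTER_NEAREST))
E
```

```text
[476.23464338 197.40490002 142.32877004] [-4.6506317  19.45629939 -9.12947896  1.        ]
[470.99291203 199.90764572 140.51754007] [-0.44348695 23.46047088 -7.31658588  1.        ]
```

View pics/o1.png

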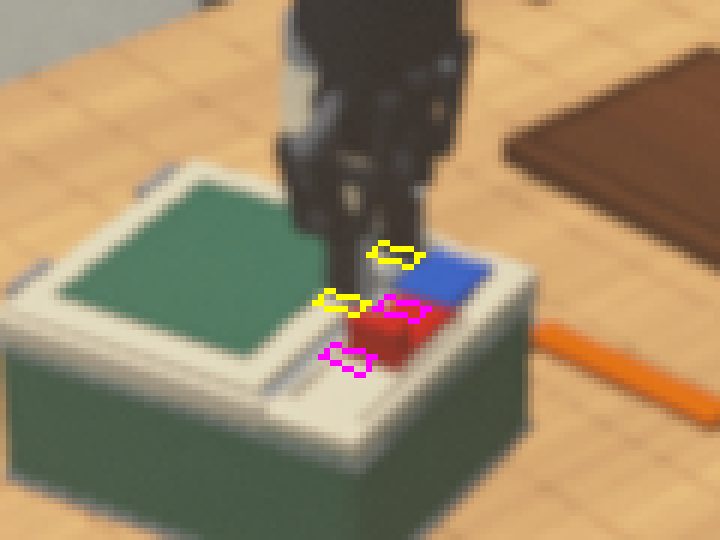

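View pics/o2.png

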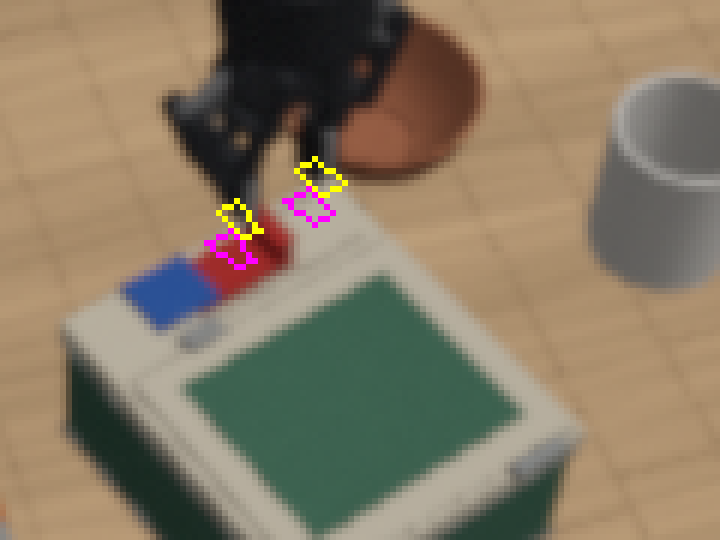

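View pics/o3.png

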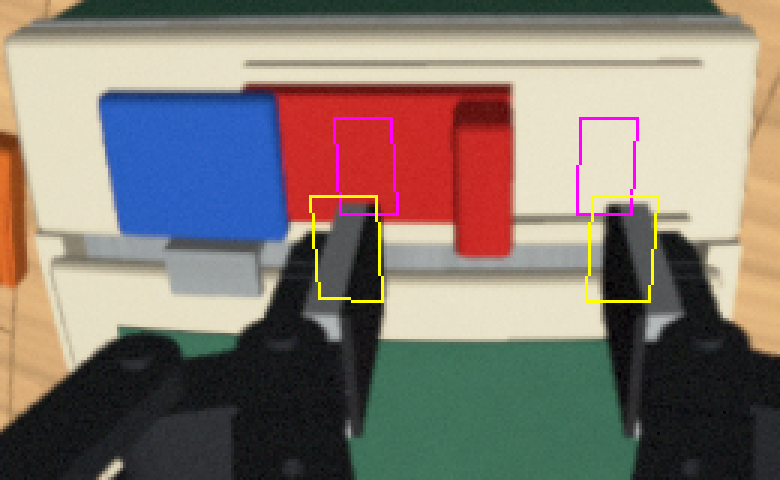

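Emit:
{"api": "servo_tool", "payload": {"motion": [{"offset": [0,0,0.002],"twist": 0},{"offset": [0,0,0.004],"twist": 0},{"offset": [0,0,0.006],"twist": 0},{"offset": [0,0,0.006],"twist": 0}]}}

```text
time: 4.92
tcp_pos: [477.5, 177.4, 121.9]
ee_rot: [0.493, -3.101, 0.0]
force: [0.3, -0.5, 0.1]
gripper_width: 38.3
```

Emit:
{"api": "servo_tool", "payload": {"motion": [{"offset": [0,0,0.002],"twist": 0},{"offset": [0,0,0.004],"twist": 0},{"offset": [0,0,0.004],"twist": 0}]}}

```text
time: 5.17
tcp_pos: [477.6, 177.4, 118.0]
ee_rot: [0.493, -3.102, 0.0]
force: [-0.5, 0.9, -0.3]
gripper_width: 38.4
```

Emit:
{"api": "servo_tool", "payload": {"motion": [{"offset": [0,0,0.002],"twist": 0},{"offset": [0,0,0.004],"twist": 0},{"offset": [0,0,0.004],"twist": 0}]}}

```text
time: 5.42
tcp_pos: [477.7, 177.4, 114.1]
ee_rot: [0.493, -3.102, 0.0]
force: [-0.5, -0.5, 0.2]
gripper_width: 38.1
```

```bash
python3 - <<'E'
from h import *
i=env.camera('wrist')[180:340,160:420,::-1]
cv2.imwrite("pics/w5z.png",cv2.resize(i,None,fx=3,fy=3,interpolation=cv2.INTER_CUBIC))
i=env.camera('side')[170:260,250:370,::-1]
cv2.imwrite("pics/s5z.png",cv2.resize(i,None,fx=6,fy=6,interpolation=cv2.INTER_CUBIC))
E
```

```text
(no output)
```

View pics/w5z.png

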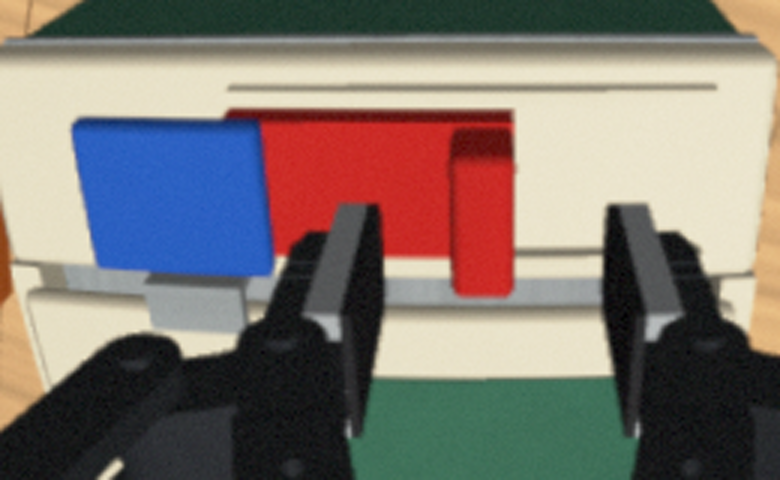

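View pics/s5z.png

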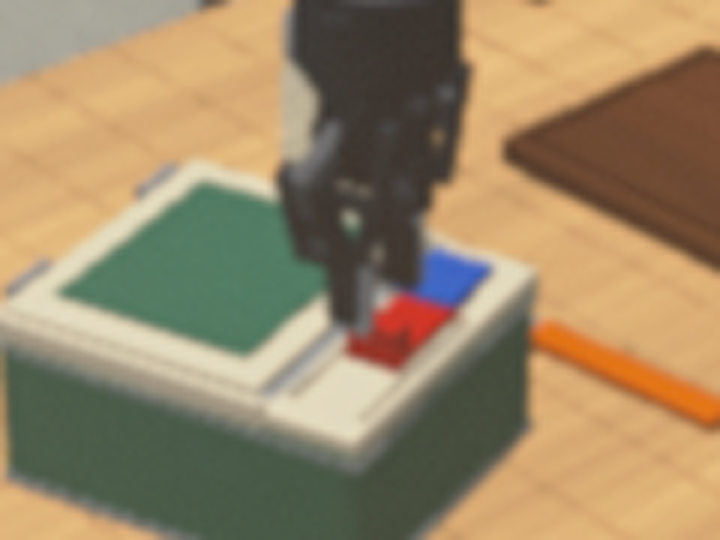

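Emit:
{"api": "servo_tool", "payload": {"motion": [{"offset": [0,0,0.003],"twist": 0},{"offset": [0,0,0.006],"twist": 0},{"offset": [0,0,0.008],"twist": 0},{"offset": [0,0,0.01],"twist": 0},{"offset": [0,0,0.01],"twist": 0}]}}

```text
time: 5.93
tcp_pos: [477.5, 177.4, 103.9]
ee_rot: [0.493, -3.101, 0.0]
force: [0.1, 0.1, -0.5]
gripper_width: 39.0
```

Emit:
{"api": "servo_tool", "payload": {"motion": [{"offset": [0,0,0.002],"twist": 0},{"offset": [0,0,0.003],"twist": 0},{"offset": [0,0,0.003],"twist": 0}]}}

```text
time: 6.18
tcp_pos: [477.8, 177.5, 101.3]
ee_rot: [0.493, -3.102, 0.0]
force: [-0.1, 0.2, -0.3]
gripper_width: 38.5
```

```bash
python3 - <<'E'
from h import *
i=env.camera('wrist')[180:340,160:420,::-1]
cv2.imwrite("pics/w6z.png",cv2.resize(i,None,fx=3,fy=3,interpolation=cv2.INTER_CUBIC))
i=env.camera('side')[170:260,250:370,::-1]
cv2.imwrite("pics/s6z.png",cv2.resize(i,None,fx=6,fy=6,interpolation=cv2.INTER_CUBIC))
E
```

```text
(no output)
```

View pics/w6z.png

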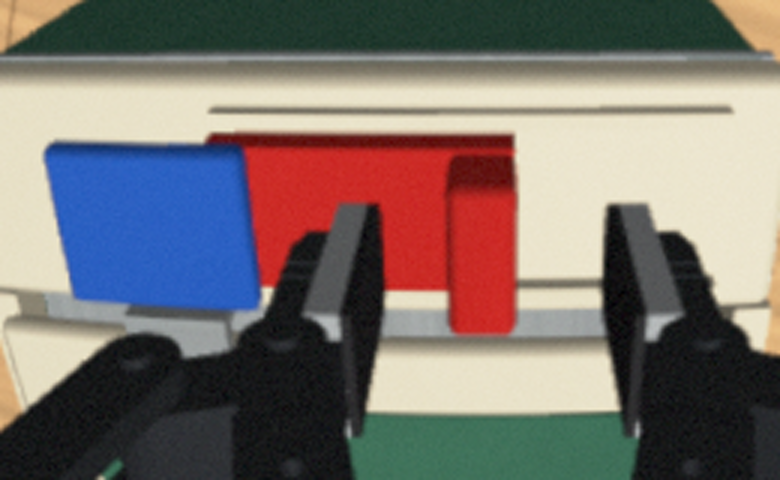

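View pics/s6z.png

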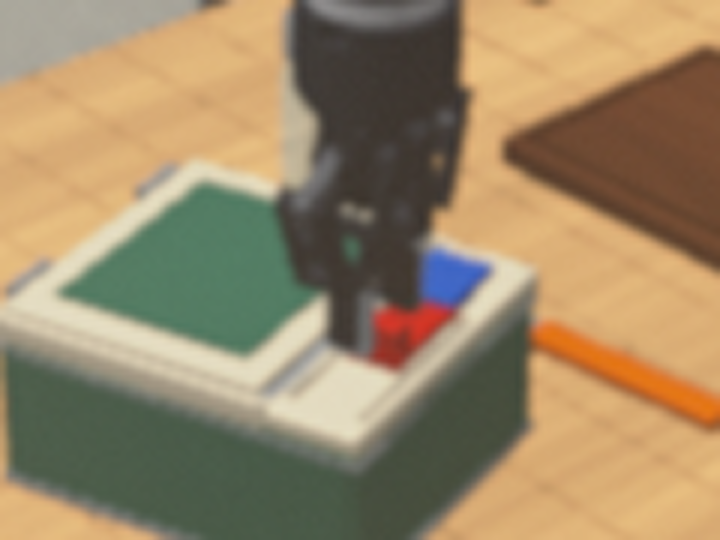

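Emit:
{"api": "servo_tool", "payload": {"motion": [{"offset": [0.005,0,0.002],"twist": 0},{"offset": [0.005,0.005,0.002],"twist": 0},{"offset": [0.005,0.01,0.002],"twist": 0},{"offset": [0.005,0.014,0.002],"twist": 0},{"offset": [0.005,0.018,0.002],"twist": 0},{"offset": [0.005,0.018,0.002],"twist": 0}]}}

```text
time: 6.78
tcp_pos: [467.2, 193.7, 99.6]
ee_rot: [0.494, -3.102, -0.0]
force: [-0.2, 0.7, 0.0]
gripper_width: 38.2
```

```bash
python3 - <<'E'
from h import *
i=env.camera('wrist')[140:340,120:420,::-1]
cv2.imwrite("pics/w7z.png",cv2.resize(i,None,fx=2.6,fy=2.6,interpolation=cv2.INTER_CUBIC))
i=env.camera('side')[170:260,250:370,::-1]
cv2.imwrite("pics/s7z.png",cv2.resize(i,None,fx=6,fy=6,interpolation=cv2.INTER_CUBIC))
E
```

```text
(no output)
```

View pics/w7z.png

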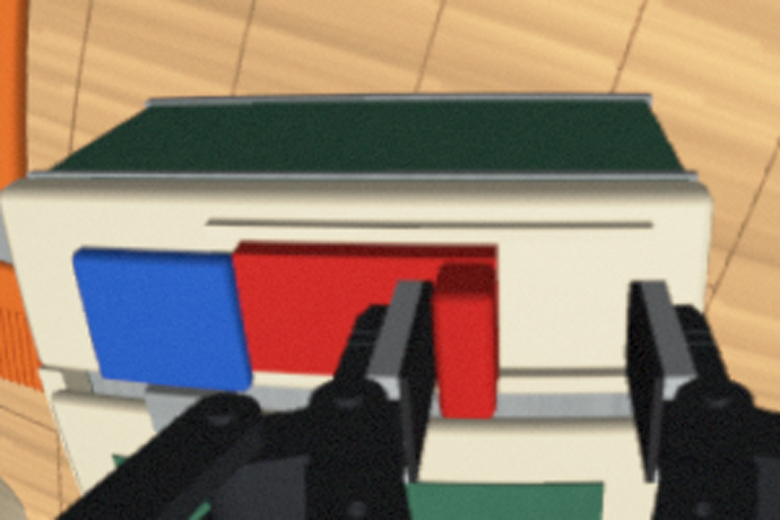

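View pics/s7z.png

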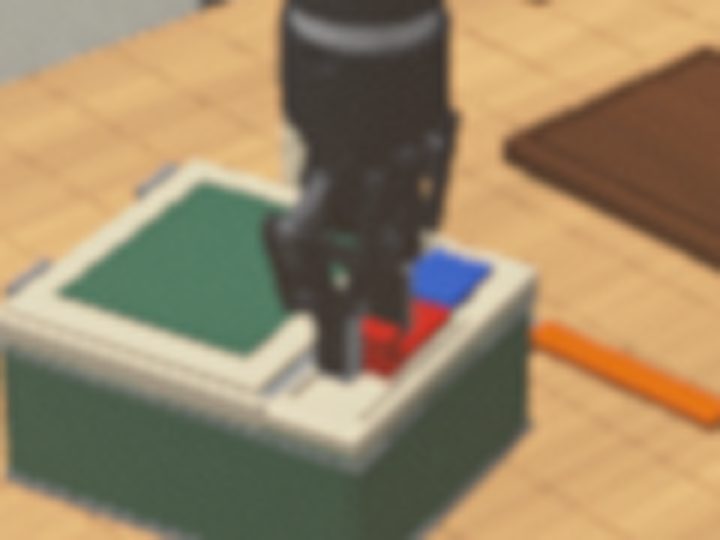

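Emit:
{"api": "servo_tool", "payload": {"motion": [{"offset": [0,0.004,0],"twist": 0},{"offset": [0,0.008,0],"twist": 0},{"offset": [0,0.012,0],"twist": 0},{"offset": [0,0.015,0],"twist": 0},{"offset": [0,0.015,0],"twist": 0}]}}

```text
time: 7.3
tcp_pos: [463.2, 207.3, 99.7]
ee_rot: [-0.494, 3.102, -0.002]
force: [0.4, -2.6, -0.4]
gripper_width: 38.3
```

Emit:
{"api": "servo_tool", "payload": {"motion": [{"offset": [0,0.002,0],"twist": 0},{"offset": [0,0.004,0],"twist": 0},{"offset": [0,0.004,0],"twist": 0}]}}

```text
time: 7.55
tcp_pos: [463.2, 207.6, 99.5]
ee_rot: [-0.49, 3.101, -0.014]
force: [3.9, -9.9, -1.6]
gripper_width: 38.8
```

```bash
python3 - <<'E'
from h import *
print(env.read_state()['force'],env.read_state()['tcp_pos'])
i=env.camera('wrist')[140:340,120:420,::-1]
cv2.imwrite("pics/w8z.png",cv2.resize(i,None,fx=2.6,fy=2.6,interpolation=cv2.INTER_CUBIC))
E
```

```text
[ 3.94959623 -9.92449744 -1.55271398] [463.17970614 207.57332253  99.50967068]
```

View pics/w8z.png

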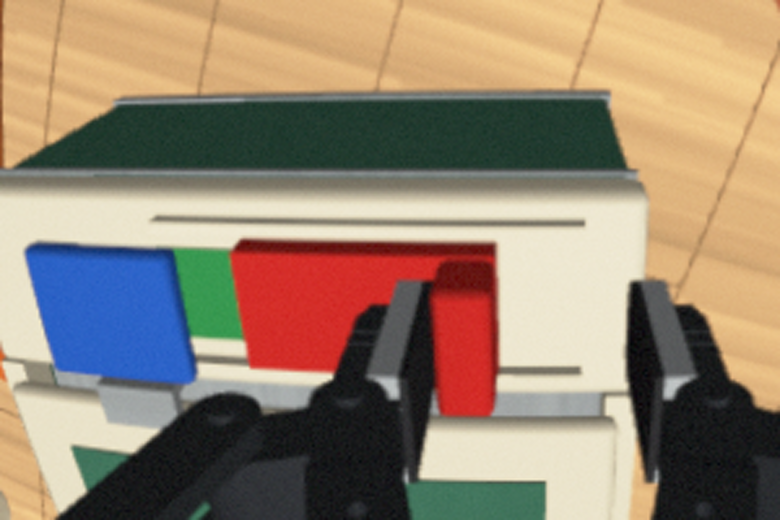

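Emit:
{"api": "servo_tool", "payload": {"motion": [{"offset": [0,-0.006,0],"twist": 0},{"offset": [0,-0.01,0],"twist": 0},{"offset": [0,-0.01,-0.015],"twist": 0},{"offset": [0,-0.01,-0.035],"twist": 0},{"offset": [0,-0.01,-0.05],"twist": 0},{"offset": [0,-0.03,-0.05],"twist": 0},{"offset": [0,-0.055,-0.05],"twist": 0},{"offset": [-0.002,-0.08,-0.05],"twist": 0},{"offset": [-0.002,-0.099,-0.05],"twist": 0},{"offset": [-0.002,-0.099,-0.05],"twist": 0}]}}

```text
time: 8.43
tcp_pos: [495.2, 115.5, 149.7]
ee_rot: [-0.488, 3.103, 0.0]
force: [0.0, 0.1, 0.3]
gripper_width: 38.3
```

Emit:
{"api": "servo_tool", "payload": {"motion": [{"offset": [0,0,0],"twist": 0},{"offset": [0,0,0],"twist": 0},{"offset": [0,0,0],"twist": 0},{"offset": [0,0,0],"twist": 0},{"offset": [0,0,0],"twist": 0},{"offset": [0,0,0],"twist": 0}], "grip": 0}}

```text
time: 8.93
tcp_pos: [494.1, 118.2, 149.6]
ee_rot: [0.495, -3.102, -0.0]
force: [0.3, -0.6, -0.3]
gripper_width: -0.2
```

```bash
python3 - <<'E'
from h import *
T=tool();i=env.camera('wrist')
cv2.imwrite("pics/w9.png",i[:,:,::-1])
i=env.camera('side')[150:260,250:390,::-1]
cv2.imwrite("pics/s9z.png",cv2.resize(i,None,fx=5,fy=5,interpolation=cv2.INTER_CUBIC))
E
```

```text
(no output)
```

View pics/w9.png

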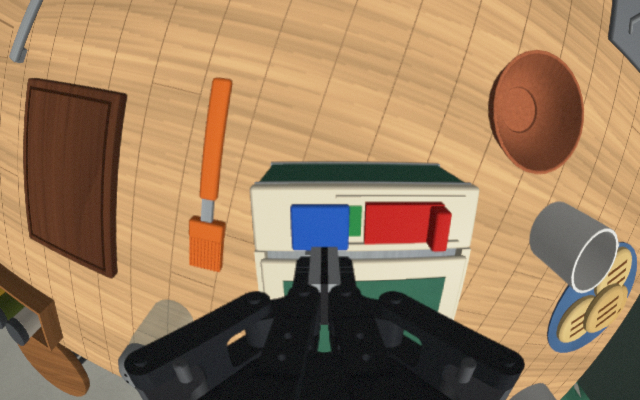

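View pics/s9z.png

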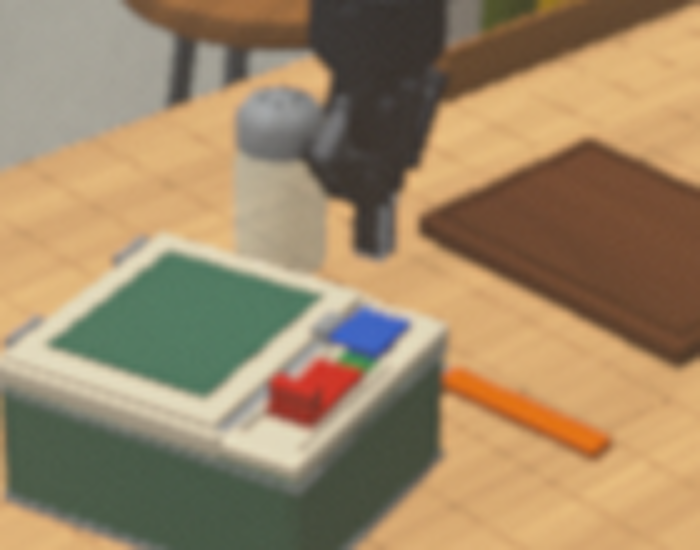

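```bash
python3 - <<'E'
from h import *
T=tool()
for z in(0,-5,-10): print(z,[proj('side',(T@np.array([0,0,z+dz,1]))[:3][None])[0].round(1).tolist() for dz in(0,)], proj('wrist',(T@np.array([11,0,z,1]))[:3][None],T).round(1))
print(proj('side',np.array([[497.5,118.3,111]])))
print(T[:3,3])
E
```

```text
0 [[324.8, 203.5]] [[321.8 233.1]]
-5 [[324.8, 201.9]] [[321.7 236.9]]
-10 [[324.8, 200.4]] [[321.7 241. ]]
[[323.70993202 214.72755936]]
[494.20811968 118.0323453  149.6067382 ]
```

Emit:
{"api": "servo_tool", "payload": {"motion": [{"offset": [0,0,0.01],"twist": 0},{"offset": [0,0,0.022],"twist": 0},{"offset": [0,0,0.03],"twist": 0},{"offset": [0,0,0.036],"twist": 0},{"offset": [0,0,0.036],"twist": 0}]}}

```text
time: 9.45
tcp_pos: [492.5, 117.4, 110.7]
ee_rot: [0.492, -3.098, -0.0]
force: [-0.7, -1.1, 0.3]
gripper_width: 0.3
```

Emit:
{"api": "servo_tool", "payload": {"motion": [{"offset": [0,0,0.003],"twist": 0},{"offset": [0,0,0.006],"twist": 0},{"offset": [0,0,0.008],"twist": 0},{"offset": [0,0,0.008],"twist": 0}]}}

```text
time: 9.78
tcp_pos: [494.3, 117.6, 105.4]
ee_rot: [0.493, -3.102, -0.0]
force: [-0.4, 0.3, 0.2]
gripper_width: 0.4
```

```bash
python3 - <<'E'
from h import *
i=env.camera('wrist')[140:340,200:460,::-1]
cv2.imwrite("pics/w10z.png",cv2.resize(i,None,fx=2.6,fy=2.6,interpolation=cv2.INTER_CUBIC))
print(env.read_state()['force'])
E
```

```text
[ 0.64179401 -0.01664613  0.26916379]
```

View pics/w10z.png

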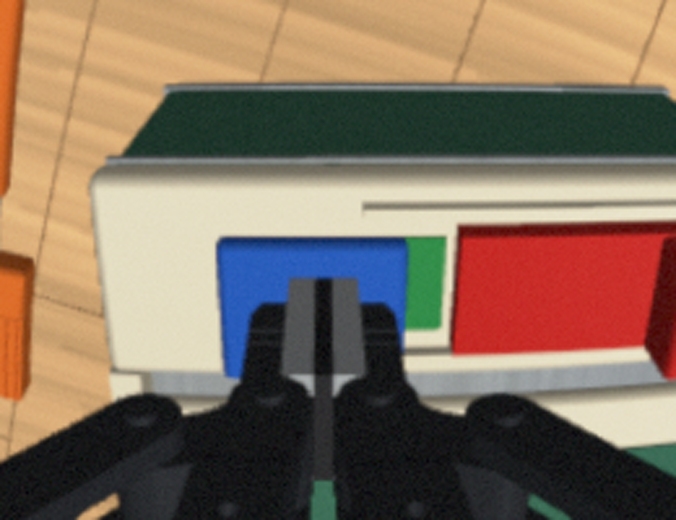

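Emit:
{"api": "servo_tool", "payload": {"motion": [{"offset": [0,0,0.001],"twist": 0},{"offset": [0,0,0.002],"twist": 0},{"offset": [0,0,0.003],"twist": 0},{"offset": [0,0,0.004],"twist": 0},{"offset": [0,0,0.004],"twist": 0}]}}

```text
time: 10.25
tcp_pos: [494.2, 117.6, 101.4]
ee_rot: [0.493, -3.102, -0.0]
force: [0.1, -0.9, 0.7]
gripper_width: -0.1
```

Emit:
{"api": "servo_tool", "payload": {"motion": [{"offset": [0,0,0.001],"twist": 0},{"offset": [0,0,0.002],"twist": 0},{"offset": [0,0,0.003],"twist": 0},{"offset": [0,0,0.003],"twist": 0}]}}

```text
time: 10.58
tcp_pos: [494.4, 117.6, 98.7]
ee_rot: [-0.493, 3.102, -0.0]
force: [-0.2, 0.1, 0.5]
gripper_width: -0.1
```

Emit:
{"api": "servo_tool", "payload": {"motion": [{"offset": [0,0,0.001],"twist": 0},{"offset": [0,0,0.002],"twist": 0},{"offset": [0,0,0.003],"twist": 0},{"offset": [0,0,0.003],"twist": 0}]}}

```text
time: 10.92
tcp_pos: [494.4, 117.6, 95.7]
ee_rot: [-0.493, 3.102, 0.0]
force: [-0.5, 1.2, 2.4]
gripper_width: 0.1
```

Emit:
{"api": "servo_tool", "payload": {"motion": [{"offset": [0,0,0.001],"twist": 0},{"offset": [0,0,0.002],"twist": 0},{"offset": [0,0,0.002],"twist": 0}]}}

```text
time: 11.17
tcp_pos: [494.4, 117.6, 93.7]
ee_rot: [-0.493, 3.102, 0.0]
force: [-0.2, -0.3, 4.7]
gripper_width: 0.1
```

```bash
python3 - <<'E'
from h import *
i=env.camera('wrist')[140:340,200:460,::-1]
cv2.imwrite("pics/w11z.png",cv2.resize(i,None,fx=2.6,fy=2.6,interpolation=cv2.INTER_CUBIC))
print(env.read_state()['force'])
E
```

```text
[-1.54062955 -0.05990424  4.13610167]
```

View pics/w11z.png

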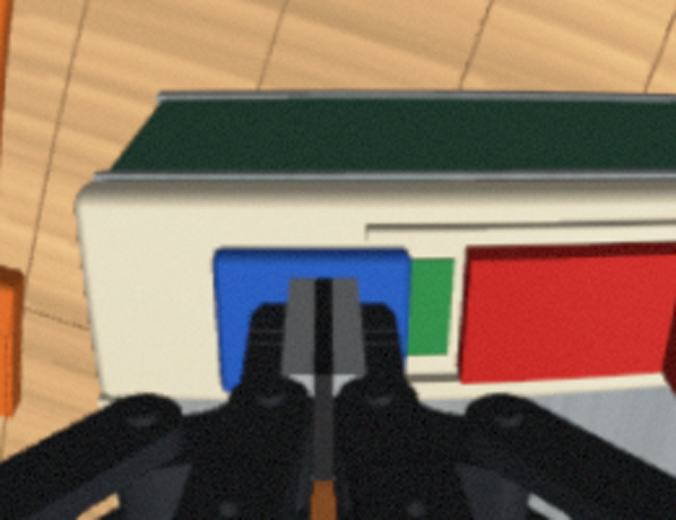

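Emit:
{"api": "servo_tool", "payload": {"motion": [{"offset": [0,0,-0.02],"twist": 0},{"offset": [0,0,-0.045],"twist": 0},{"offset": [0,0,-0.08],"twist": 0},{"offset": [0,0.01,-0.115],"twist": 0},{"offset": [-0.02,0.02,-0.125],"twist": 0},{"offset": [-0.05,0.036,-0.125],"twist": 0},{"offset": [-0.08,0.036,-0.125],"twist": 0},{"offset": [-0.095,0.036,-0.125],"twist": 0},{"offset": [-0.095,0.036,-0.125],"twist": 0},{"offset": [-0.095,0.036,-0.125],"twist": 0}], "grip": 0.75}}

```text
time: 12.05
tcp_pos: [573.3, 181.3, 217.0]
ee_rot: [0.493, -3.1, 0.0]
force: [0.1, 0.2, 0.4]
gripper_width: 63.8
```

```bash
python3 - <<'E'
from h import *
T=tool();np.save('T12.npy',T);cv2.imwrite("pics/w12.png",env.camera('wrist')[:,:,::-1])
for t in("panela_center","tin_lid"):
  r=env.trace(t,'wrist')
  if r: 
    ys,xs=np.nonzero(r[0]['pixels']);print(t,r[0]['score'],r[0]['pixel'],xs.min(),xs.max(),ys.min(),ys.max(),onz('wrist',r[0]['pixel'],84,T))
i=env.camera('side')[100:310,210:430,::-1]
cv2.imwrite("pics/s12z.png",cv2.resize(i,None,fx=2.8,fy=2.8,interpolation=cv2.INTER_CUBIC))
s=env.read_state();print(s['time'],s['tcp_pos'],s['gripper_width'])
E
```

```text
panela_center 0.96 [304.0, 194.8] 277 327 150 242 [586.65788411 166.46524994  84.        ]
tin_lid 0.91 [324.2, 314.5] 252 395 268 353 [720.27132282 230.91110546  84.        ]
12.25 [572.67164814 180.90773942 218.79825341] 64.27290741427763
```

View pics/w12.png

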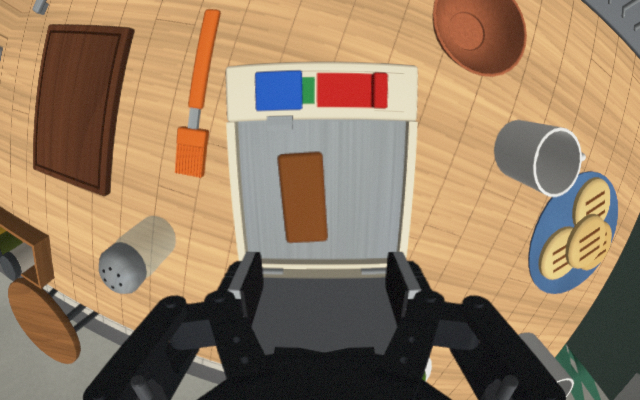

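View pics/s12z.png

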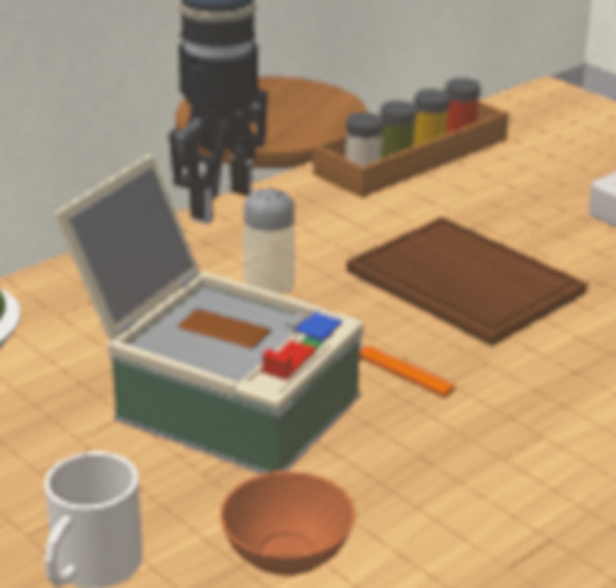

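The lid is up. The panela top is at wrist (303,197), turned slightly relative to the tin, with corners about (278,154), (322,152), (327,241) and (287,243).

```bash
python3 - <<'E'
from h import *
T=np.load('T12.npy')
cs=[(278,154),(322,152),(327,241),(287,243)]
X=np.array([onz('wrist',p,84,T)[:2] for p in cs]);t=(np.c_[X-T[:2,3],np.zeros(4)]@T[:3,:3])[:,:2]
print('tool',t.round(1),t.mean(0).round(1),[round(float(np.linalg.norm(X[i]-X[i-3])),1) for i in range(4)])
w=cv2.imread("pics/w12.png");h=cv2.cvtColor(w,cv2.COLOR_BGR2HSV)
m=(w[:,:,2]>90)&(w[:,:,0]<70)&(w[:,:,1]<110);m[:140]=0;m[260:]=0;m[:,:265]=0;m[:,340:]=0
ys,xs=np.nonzero(m);P=np.array([onz('wrist',p,84,T)[:2] for p in zip(xs,ys)]);q=(np.c_[P-T[:2,3],np.zeros(len(P))]@T[:3,:3])[:,:2].astype(np.float32)
print(cv2.minAreaRect(q),len(P))
# inner store walls
for p in[(238,122),(408,121)]:print(((np.r_[onz('wrist',p,96,T)[:2]-T[:2,3],0])@T[:3,:3]).round(1))
# board
for p in[(49,25),(132,27),(108,193),(34,168)]:print('board',onz('wrist',p,18,T).round())
E
```

```text
tool [[ 32.4 -42.3]
 [ 34.   -0.6]
 [-57.9   4.4]
 [-60.4 -37.1]] [-12.9 -18.9] [41.7, 92.0, 41.6, 93.0]Traceback (most recent call last):
  File "<stdin>", line 8, in <module>
  File "h.py", line 21, in onz
    o,v=ray(n,px,T);return o+v*(z-o[2])/v[2]
        ~~~^^^^^^^^
  File "h.py", line 15, in ray
    p=env.camera_params(n);K=np.array(p['camera_matrix']);d=(np.array(px,float)-K[:2,2])/K[0,0]
ValueError: time passes only in moves, steps and waits
```

Emit:
{"api": "servo_tool", "payload": {"motion": [{"offset": [-0.005,-0.01,0.01],"twist": -0.03},{"offset": [-0.012,-0.019,0.03],"twist": -0.054},{"offset": [-0.012,-0.019,0.06],"twist": -0.054},{"offset": [-0.012,-0.019,0.085],"twist": -0.054},{"offset": [-0.012,-0.019,0.1],"twist": -0.054},{"offset": [-0.012,-0.019,0.1],"twist": -0.054},{"offset": [-0.012,-0.019,0.1],"twist": -0.054}]}}

```text
time: 12.83
tcp_pos: [589.4, 166.5, 118.0]
ee_rot: [0.576, -3.086, -0.0]
force: [-0.2, 0.2, -0.1]
gripper_width: 64.1
```

```bash
python3 - <<'E'
from h import *
i=env.camera('wrist');cv2.imwrite("pics/w13.png",i[:,:,::-1])
T=tool()
for p in [(-11,-32),(11,-32),(-11,32),(11,32)]:
  print(proj('wrist',(T@np.array([*p,-22,1]))[:3][None],T).round())
E
```

```text
[[261. 288.]]
[[256. 251.]]
[[383. 288.]]
[[387. 251.]]
```

View pics/w13.png

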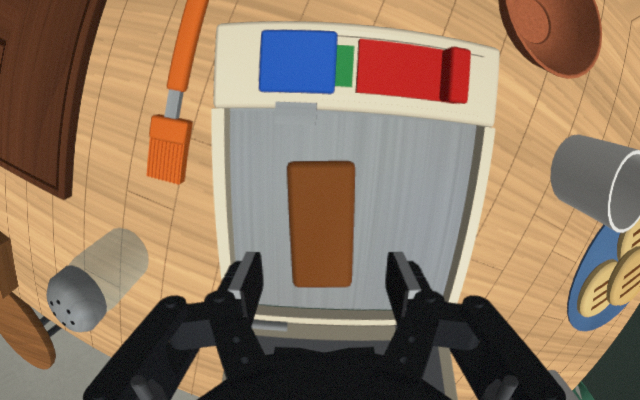

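Emit:
{"api": "servo_tool", "payload": {"motion": [{"offset": [0.004,-0.001,0.02],"twist": 0},{"offset": [0.004,-0.001,0.04],"twist": 0},{"offset": [0.004,-0.001,0.055],"twist": 0},{"offset": [0.004,-0.001,0.068],"twist": 0},{"offset": [0.004,-0.001,0.078],"twist": 0},{"offset": [0.004,-0.001,0.086],"twist": 0},{"offset": [0.004,-0.001,0.086],"twist": 0}]}}

```text
time: 13.47
tcp_pos: [587.8, 164.8, 32.5]
ee_rot: [-0.577, 3.087, 0.0]
force: [0.3, -0.2, -0.8]
gripper_width: 63.9
```

```bash
python3 - <<'E'
from h import *
i=env.camera('wrist');cv2.imwrite("pics/w14.png",i[:,:,::-1])
i=env.camera('side')[100:310,210:430,::-1]
cv2.imwrite("pics/s14z.png",cv2.resize(i,None,fx=2.8,fy=2.8,interpolation=cv2.INTER_CUBIC))
E
```

```text
(no output)
```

View pics/w14.png

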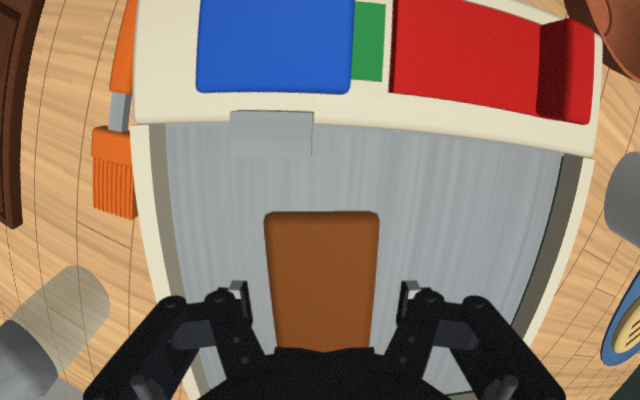

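View pics/s14z.png

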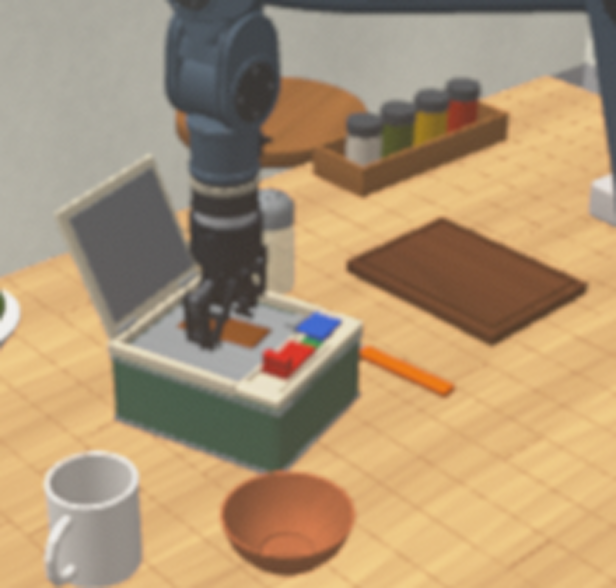

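The fingertips dip through the grey fill drawn at about z=80 mm with no contact force. They straddle the block, with finger edges at (243,283) and (403,283) and block sides at about 272 and 372. Closing now.

Emit:
{"api": "servo_tool", "payload": {"motion": [{"offset": [0,0,0],"twist": 0},{"offset": [0,0,0],"twist": 0},{"offset": [0,0,0],"twist": 0},{"offset": [0,0,0],"twist": 0},{"offset": [0,0,0],"twist": 0},{"offset": [0,0,0],"twist": 0}], "grip": 0}}

```text
time: 14.07
tcp_pos: [588.3, 164.4, 33.8]
ee_rot: [-0.576, 3.086, -0.001]
force: [0.6, -1.7, 5.6]
gripper_width: 44.9
```

Emit:
{"api": "servo_tool", "payload": {"motion": [{"offset": [0,0,-0.003],"twist": 0},{"offset": [0,0,-0.008],"twist": 0},{"offset": [0,0,-0.014],"twist": 0},{"offset": [0,0,-0.02],"twist": 0},{"offset": [0,0,-0.02],"twist": 0}]}}

```text
time: 14.48
tcp_pos: [587.8, 164.9, 53.6]
ee_rot: [-0.577, 3.087, 0.0]
force: [0.4, 0.1, -4.2]
gripper_width: 44.4
```

```bash
python3 - <<'E'
from h import *
i=env.camera('wrist');cv2.imwrite("pics/w15.png",i[:,:,::-1])
print(env.read_state()['force'])
E
```

```text
[ 0.40287637 -0.1041761  -5.63903188]
```

View pics/w15.png

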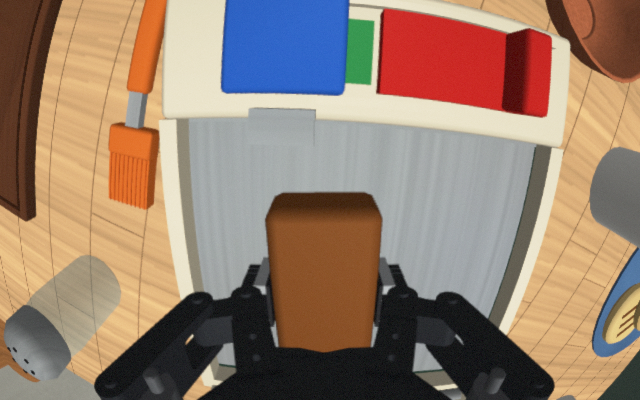

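Emit:
{"api": "servo_tool", "payload": {"motion": [{"offset": [0,0,-0.02],"twist": 0},{"offset": [0,0,-0.045],"twist": 0},{"offset": [0,0,-0.07],"twist": 0},{"offset": [0,0,-0.095],"twist": 0},{"offset": [0,0,-0.112],"twist": 0},{"offset": [0,0,-0.12],"twist": 0},{"offset": [0,0,-0.12],"twist": 0}]}}

```text
time: 15.12
tcp_pos: [589.0, 164.9, 175.4]
ee_rot: [-0.576, 3.083, -0.0]
force: [0.5, -0.5, -4.0]
gripper_width: 44.4
```

Emit:
{"api": "servo_tool", "payload": {"motion": [{"offset": [0.006,-0.014,0],"twist": 0.03},{"offset": [0.016,-0.04,0],"twist": 0.06},{"offset": [0.028,-0.07,0],"twist": 0.1},{"offset": [0.041,-0.101,0],"twist": 0.14},{"offset": [0.054,-0.132,0],"twist": 0.18},{"offset": [0.067,-0.164,0],"twist": 0.22},{"offset": [0.08,-0.196,0],"twist": 0.26},{"offset": [0.093,-0.228,0],"twist": 0.3},{"offset": [0.106,-0.26,0],"twist": 0.33},{"offset": [0.118,-0.29,0],"twist": 0.36},{"offset": [0.129,-0.317,0],"twist": 0.36},{"offset": [0.1375,-0.338,0],"twist": 0.36}]}}

```text
time: 16.12
tcp_pos: [579.2, -203.1, 169.5]
ee_rot: [0.01, -3.137, -0.001]
force: [0.3, 0.0, -4.3]
gripper_width: 44.1
```

Emit:
{"api": "servo_tool", "payload": {"motion": [{"offset": [0,0,0],"twist": 0},{"offset": [0,0,0],"twist": 0},{"offset": [0,0,0],"twist": 0}]}}

```text
time: 16.37
tcp_pos: [579.9, -199.8, 170.4]
ee_rot: [0.013, -3.138, -0.004]
force: [0.4, -0.2, -6.0]
gripper_width: 44.2
```

```bash
python3 - <<'E'
from h import *
for n in("scene","side","wrist"):cv2.imwrite(f"pics/{n}16.png",env.camera(n)[:,:,::-1])
r=env.trace("panela_center","side");print(r and (r[0]['score'],r[0]['pixel']))
E
```

```text
(0.88, [380.3, 154.4])
```

View pics/scene16.png

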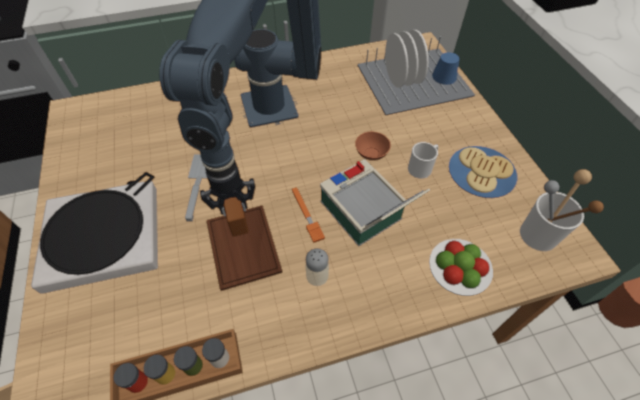

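View pics/side16.png

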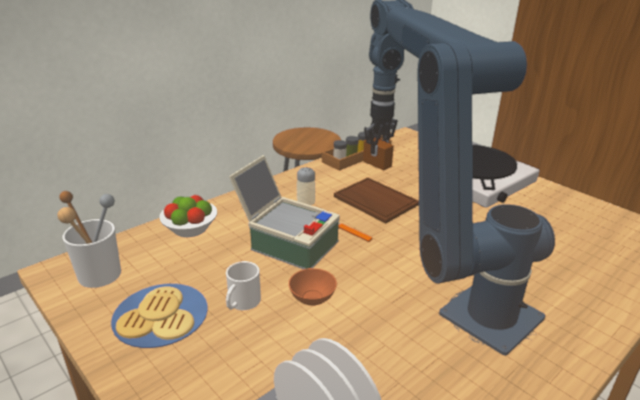

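View pics/wrist16.png

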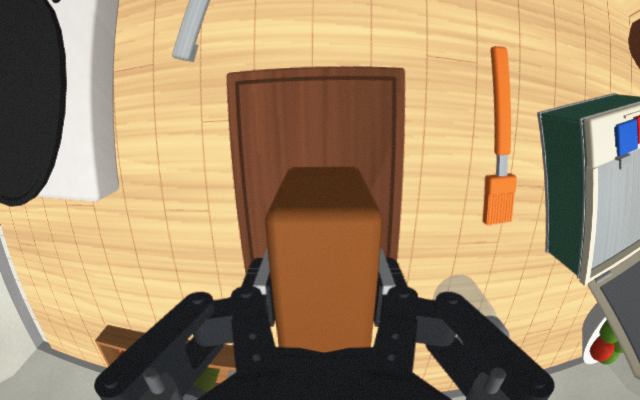

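```bash
python3 - <<'E'
from h import *
T=tool();X=np.array([onz('wrist',p,18,T)[:2] for p in((229,74),(405,69))]);print(X)
d=X[1]-X[0];L=np.linalg.norm(d);d/=L;n=np.array([d[1],-d[0]]);n=n if n[0]>0 else -n
c=X.mean(0)+n*120;print(L,c,'tool rel',T[:3,:3].T@np.r_[c-T[:2,3],0])
E
```

```text
[[ 469.05556038 -294.59955345]
 [ 463.05131838 -118.44729982]]
176.25455279279967 [ 585.98379069 -202.43553768] tool rel [-4.87794421 -3.43147365 -0.00507628]
```

Emit:
{"api": "servo_tool", "payload": {"motion": [{"offset": [-0.003,-0.002,0.015],"twist": 0},{"offset": [-0.005,-0.003,0.035],"twist": 0},{"offset": [-0.005,-0.003,0.06],"twist": 0},{"offset": [-0.005,-0.003,0.08],"twist": 0},{"offset": [-0.005,-0.003,0.096],"twist": 0},{"offset": [-0.005,-0.003,0.106],"twist": 0},{"offset": [-0.005,-0.003,0.111],"twist": 0},{"offset": [-0.005,-0.003,0.114],"twist": 0},{"offset": [-0.005,-0.003,0.114],"twist": 0},{"offset": [-0.005,-0.003,0.114],"twist": 0}]}}

```text
time: 17.4
tcp_pos: [587.1, -203.5, 60.0]
ee_rot: [-0.015, 3.139, -0.002]
force: [-0.3, -0.5, -5.8]
gripper_width: 44.4
```

Emit:
{"api": "servo_tool", "payload": {"motion": [{"offset": [0,0,0.001],"twist": 0},{"offset": [0,0,0.002],"twist": 0},{"offset": [0,0,0.003],"twist": 0},{"offset": [0,0,0.004],"twist": 0},{"offset": [0,0,0.004],"twist": 0}]}}

```text
time: 17.82
tcp_pos: [586.1, -203.2, 54.5]
ee_rot: [0.014, -3.141, -0.0]
force: [0.3, 0.6, -5.5]
gripper_width: 44.3
```

```bash
python3 - <<'E'
from h import *
print(env.read_state()['force'],env.read_state()['tcp_pos'])
i=env.camera('side')[110:250,310:440,::-1]
cv2.imwrite("pics/s17z.png",cv2.resize(i,None,fx=4,fy=4,interpolation=cv2.INTER_CUBIC))
E
```

```text
[ 0.31469789  0.58407965 -5.49438639] [ 586.07939387 -203.23377985   54.46278447]
```

View pics/s17z.png

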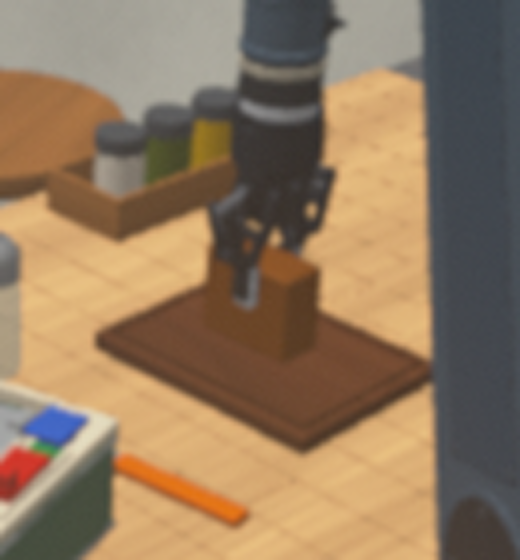

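Centred just above the board. The last few millimetres go slowly.

Emit:
{"api": "servo_tool", "payload": {"motion": [{"offset": [0,0,0.001],"twist": 0},{"offset": [0,0,0.002],"twist": 0},{"offset": [0,0,0.003],"twist": 0},{"offset": [0,0,0.004],"twist": 0},{"offset": [0,0,0.004],"twist": 0}]}}

```text
time: 18.28
tcp_pos: [585.9, -203.1, 50.2]
ee_rot: [0.014, -3.141, -0.0]
force: [-0.1, -0.5, -4.7]
gripper_width: 44.3
```

Emit:
{"api": "servo_tool", "payload": {"motion": [{"offset": [0,0,0.0005],"twist": 0},{"offset": [0,0,0.001],"twist": 0},{"offset": [0,0,0.0015],"twist": 0},{"offset": [0,0,0.0015],"twist": 0}]}}

```text
time: 18.62
tcp_pos: [586.1, -203.2, 49.0]
ee_rot: [0.015, -3.141, -0.0]
force: [-0.1, -0.7, -4.8]
gripper_width: 44.4
```

Emit:
{"api": "servo_tool", "payload": {"motion": [{"offset": [0,0,0.0005],"twist": 0},{"offset": [0,0,0.001],"twist": 0},{"offset": [0,0,0.0015],"twist": 0},{"offset": [0,0,0.0015],"twist": 0}]}}

```text
time: 18.95
tcp_pos: [586.2, -203.3, 47.9]
ee_rot: [-0.015, 3.141, -0.0]
force: [0.6, -0.2, -3.8]
gripper_width: 44.3
```

Emit:
{"api": "servo_tool", "payload": {"motion": [{"offset": [0,0,0.0005],"twist": 0},{"offset": [0,0,0.001],"twist": 0},{"offset": [0,0,0.001],"twist": 0}]}}

```text
time: 19.2
tcp_pos: [586.2, -203.3, 47.8]
ee_rot: [-0.015, 3.141, -0.0]
force: [-3.3, -0.1, 2.6]
gripper_width: 44.8
```

Emit:
{"api": "servo_tool", "payload": {"motion": [{"offset": [0,0,0],"twist": 0},{"offset": [0,0,0],"twist": 0},{"offset": [0,0,0],"twist": 0},{"offset": [0,0,0],"twist": 0},{"offset": [0,0,0],"twist": 0}], "grip": 0.8}}

```text
time: 19.62
tcp_pos: [586.5, -203.4, 46.8]
ee_rot: [-0.014, 3.141, -0.001]
force: [0.4, 0.3, -0.5]
gripper_width: 68.7
```

Emit:
{"api": "servo_tool", "payload": {"motion": [{"offset": [0,0,-0.005],"twist": 0},{"offset": [0,0,-0.015],"twist": 0},{"offset": [0,0,-0.03],"twist": 0},{"offset": [0,0,-0.055],"twist": 0},{"offset": [0,0,-0.08],"twist": 0},{"offset": [0,0,-0.105],"twist": 0},{"offset": [0,0,-0.13],"twist": 0},{"offset": [0,0,-0.14],"twist": 0},{"offset": [0,0,-0.14],"twist": 0}]}}

```text
time: 20.37
tcp_pos: [588.3, -204.2, 191.6]
ee_rot: [-0.014, 3.134, -0.006]
force: [0.8, 0.0, 0.6]
gripper_width: 68.3
```

```bash
python3 - <<'E'
from h import *
for n in("scene","side","wrist"):cv2.imwrite(f"pics/{n}18.png",env.camera(n)[:,:,::-1])
T=tool()
for t,z in [("panela_center",58),("brush_center",9),("shaker_center",60),("bowl_center",26),("mug_center",46),("spatula_center",5)]:
  for n in("scene","side"):
    r=env.trace(t,n)
    if r: print(t,n,r[0]['score'],r[0]['pixel'],onz(n,r[0]['pixel'],z).round())
s=env.read_state();print(s['time'],s['force'],s['dq'])
E
```

```text
panela_center scene 0.83 [241.7, 237.9] [ 591. -204.   58.]
panela_center side 0.55 [375.8, 185.7] [ 585. -201.   58.]
brush_center scene 0.7 [306.8, 221.8] [562.  -3.   9.]
brush_center side 0.66 [354.7, 233.8] [475.   9.   9.]
shaker_center scene 0.73 [316.8, 268.0] [744. -24.  60.]
shaker_center side 0.93 [306.1, 185.3] [738. -21.  60.]
bowl_center side 0.92 [312.3, 287.0] [355. 286.  26.]
mug_center scene 0.96 [422.9, 156.2] [446. 433.  46.]
mug_center side 0.75 [240.3, 283.3] [468. 429.  46.]
spatula_center scene 0.87 [194.5, 181.0] [ 297. -319.    5.]
21.1167 [ 0.00617031  0.05340212 -0.30025324] [ 0.0016754  -0.00127383  0.00177994 -0.00051817  0.00029272  0.00045691]
```

View pics/scene18.png

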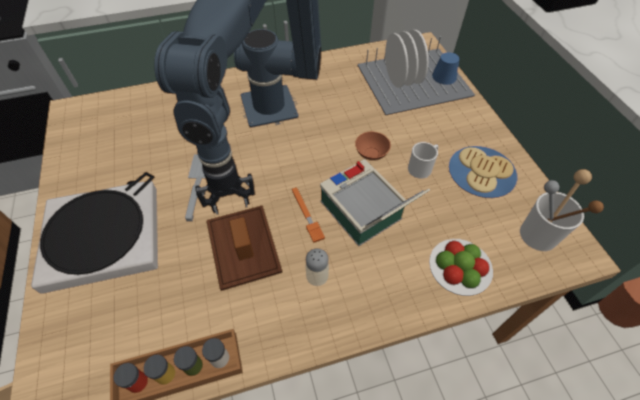

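View pics/side18.png

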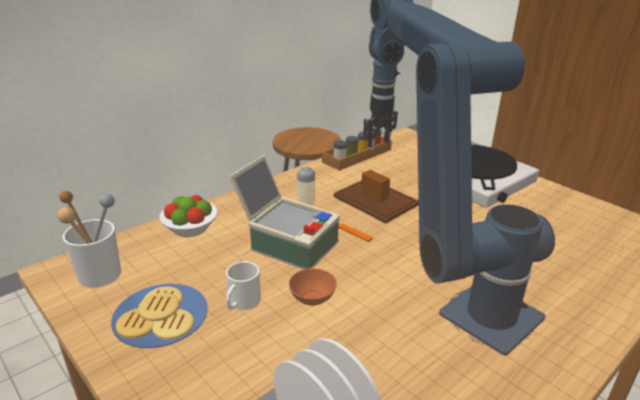

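View pics/wrist18.png

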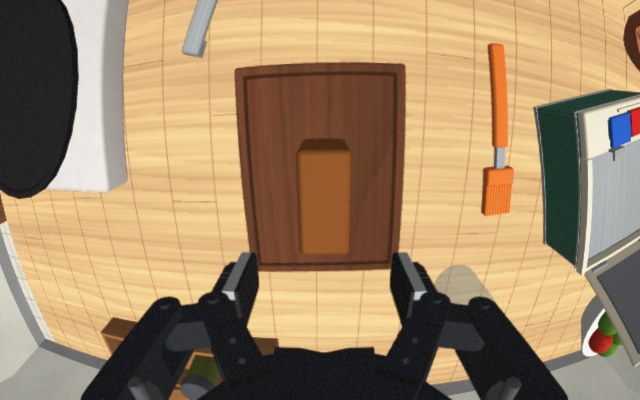

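The block stands upright on the board, centred at wrist (324,200). The lid is up, the tab is aside, and the bystanders show no visible movement. Handing in.

```bash
python3 - <<'E'
from rig import env
print(env.sign_off())
E
```

```text
the job is handed in; nothing more can be done
None
```

The job is handed in at about 21 s. The lock tab was pushed to its stop, the button was pressed so the lid sprang open, and the panela block was lifted out and set down on the board.

**Last checks**
- **Tab:** it stopped moving under about 10 N of push, and the green patch it had covered shows.
- **Panela:** it stands upright near the middle of the board, at about (588, -203) mm. The wrist felt about 3 N as the block touched down. The gripper is open and clear of it.
- **Tin:** the pictures show the lid up and the tab still aside.
- **Other things:** the shaker, brush, mug and bowl came out within about 12 mm of their first readings, which is camera noise. The spatula's reading shifted about 30 mm, because the arm partly hid it. The arm never came near it.

**What disagreed**
- **Fingertips:** the stated 25 mm ahead of the TCP did not hold. The images and the contact with the button put them about 13 to 20 mm behind it, so I found working heights by sight and force.
- **Inside of the tin:** it is drawn filled to about 80 mm, but the fingers went in without touching anything.
- **Missed detection:** the trained network did not find the bowl in the last scene picture. It did find it in the side picture.
- **Refused move:** one call was refused for a missing twist value, and nothing moved.

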